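Pack the screen-care set

ROBOT

A 7-joint arm with a two-finger parallel gripper is mounted at the origin on a cart in front of the work surface, level with it; the furniture and walls round the work are solid. World frame = base frame: x ahead of the robot, y to its left, z up, the work surface at z = 0. Lengths are in m, angles in rad, forces in N, time in s.
With the tool pointing down it reaches from about 0.425 to 0.925 m from the base axis. Payload 6.8 kg.
Tool frame: the origin (TCP) lies midway between the tips of the shut fingers; the grasp point (between the pads) lies 19 mm behind it; x points along the fingers, z is the direction in which the jaws open and shut, and the axes are right-handed (so a half turn about x gives the same grasp; the last joint's range is limited). The gripper opens to 85 mm and grips with 20 to 120 N. Pads are 22 mm wide; open, the fingers measure 114 mm over their backs; the gripper's body (76 mm by 85 mm) begins 54 mm behind the grasp point. The pads swing forward as they close: fully open they stand 13 mm farther back than shut.
Start: joints at [1.026, 0.477, 0.022, 1.555, -0.011, 1.109, -0.083], TCP at [0.286, -0.612, 0.231] pointing down, gripper open.
Joint ranges: [-2.96, 2.96], [-0.34, 2.1], [-1.41, 1.46], [0.24, 2.44], [-1.37, 4.51], [0.17, 1.92], [-2.96, 2.96]. Speed limits (rad/s): [2.39, 2.39, 3.14, 3.14, 3.14, 3.14, 3.14].

INTERFACE

Orientations are given as a unit quaternion [w, x, y, z].
In Python, from station import bot gives the robot as it stands. The module is installed in compiled form; this text tells all that it offers.
- The arm moves only by the shell command python3 -m jog 'ROWS' [FORCE]. ROWS is text: rows parted by semicolons, each of 7 numbers parted by spaces: the shift along the tool's x, y, z in mm, then the turn, a rotation vector about the tool's x, y, z in units of 6 degrees (1.0 is 6 degrees), then the finger opening in mm, from 0 to 85.4. A call has 1 to 5 rows; each row shifts and turns the commanded pose from where the row before left it, along the tool's axes as they then stand; what a row does not reach is not made up. A row lasts 1/10 s, in which the tool goes at most 50 mm and 8.59 degrees, less where a joint would pass 70% of its speed; a pose out of reach is approached as far as the arm can. A call with a gripper value outside its range is refused whole. The fingers move at their own pace and stop on an object; FORCE is the grip in N (left out, the last holds). Time passes only in rows, so rows that do not move let the fingers close. It gives the time, the measured TCP pose, the force and the opening at its end, in the units of the state.
- bot.get_obs(): the state, without advancing time (a new reading comes with each control period).
- bot.read_camera(name): name is "scene" or "top"; returns (picture, depth): 420x560x3 uint8, red, green, blue; 420x560 float32, m along the optical axis (not along the pixel's ray), 0 where there is no reading.
- bot.calibration(name): a dict with "fx", "fy", "cx", "cy" (pixels), "T" (4x4, takes a point from camera to world coordinates). Camera axes: x right, y up, looking along -z (the intrinsics and any distortion apply to the point x, -y, -z); pixel columns grow to the right and rows downward; lengths in m; the calibration is good to about 2 mm. A picture is of the moment at which its call begins. calibration takes no time and is no camera call.
- bot.hand_in(): hands the job in, once; it reports no verdict.
The state is a dict: "t": time; "q": joint angles; "joint_vel": joint speeds; "joint_torque": joint torques, N m; "eef_pos": TCP position; "tool_rot": TCP orientation; "contact_force": force on the tool from outside, world axes, zero at the start; "torque": the same for the moment, N m; "gripper_width": opening from 0.0 (shut) to 1.0 (fully open).
Only numpy, scipy, OpenCV 4.12 (cv2) and the standard library are available. Lean on these libraries where they do the work, as an engineer would, in place of code of your own. Each camera call takes 0.05 s, during which the arm holds its last target.

TASK

Pack the screen-care set into the cardboard tray. Take the standing bottle by its body (never touch its white push-on cap), lay it gently on its side in the tray's cradle with the cap in the notch, without letting it topple on the table; then slide the flat white carton along the raised step, its far end under the flap, until it drops flat into the pocket across the cap. Do not shift the other things on the table.

Things in the scene. Friction and masses are not known exactly. Their poses are not given: they have to be found in the camera images.
- kit_tray: Open tray of brown folded cardboard, fixed to the table; floor and 34 mm high walls 4 mm thick. Origin: on the table under the bottle's lane; z up. It spans x -116..82, y -111..105 mm. Bottle lane along y at x = 0 (two ribs at the +y part, notch at -y); a raised step at the -y end (y -37..-107 mm) with slide deck, pocket and flap, which the carton enters along +x.
- cradle (a point): On the axis of the cradle, 36 mm above the table, tray x = y = 0, tray axes; the bottle's middle comes here. Two ribs across (6 mm thick, 96 mm long in x, at y 81 and 11 mm, tops 34 mm above the table) have rounded-V rests for the bottle's body, foot to +y. Floor between the ribs free for fingers (4 mm above the table). Foot wall's inner face at y 101 mm.
- notch (a point): Middle of the notch for the cap, at the height of the pocket's floor (50 mm). The notch is cut through the step, 34 mm wide (x -17..17), open above and towards +y, from y -37 mm to its closed end at y -102 mm (tray frame); the cap lies in it without touching. The 190 mm bottle thus has 13 mm of play lengthwise.
- deck (a point): Centre of the slide deck, the flat top (55 mm above the table) of the step before the pocket: 38 mm long in x (tray x -110..-72) and 70 mm wide in y. It ends at the pocket's edge. Tray axes.
- pocket (a point): Centre of the pocket's floor, 50 mm above the table (tray x 0, y -72 mm), tray axes. The pocket is 144 mm long in x (+-72) and 60 mm wide in y (+-30), 5 mm deeper than the slide deck and its 5 mm wide side rims; the notch crosses its floor. A wall closes it at its +x end.
- flap (a point): Middle of the flap's front lower edge. The flap reaches back 15 mm from the pocket's +x end wall over the pocket (tray x 57..72 mm, 66 mm wide in y), underside 76 mm and top 80 mm above the table: 21 mm above the deck. The carton cannot be lowered straight in; its far end must go under it first.
- bottle: Teal bottle with a white label, standing; 190 mm tall with its cap. Round body 56 mm across up to 90 mm height, shoulder to 112 mm, then the white collar and cap, 25 mm across, from 112 to 190 mm. About 0.23 kg. Origin: centre of its underside; z runs along its axis to the cap.
- bottle_mid (a point): Point on the bottle's axis, 95 mm from its underside.
- cap: White push-on cap of the bottle, 25 mm across, 72 mm long (118 to 190 mm above the bottle's foot). Origin at its lower end. Must not be touched by the robot.
- carton: Flat white carton 138 x 54 x 15 mm, 0.09 kg, lying on the table at the left. Origin: centre of its underside; x along its 138 mm length, y across its 54 mm width. Either end may go first.
- goods_box_3: Bystander: small cream carton 64 x 81 x 41 mm. Origin: centre of its underside.
- tape_measure: Bystander: orange tape measure 37 x 73 x 56 mm. Origin: centre of its underside.
- goods_box_2: Bystander: small dark blue carton 72 x 106 x 46 mm. Origin: centre of its underside.

How it is judged:
On the way:
1. the bottle lies in the cradle, cap in the notch (x of bottle_mid in the frame of cradle between -0.004 and 0.004 m and y of bottle_mid in the frame of cradle between -0.01 and 0.01 m and z of bottle_mid in the frame of cradle between -0.004 and 0.004 m and y of cap in the frame of cradle below 0 m and angle between the z axis of bottle and the y axis of kit_tray, either way round below 0.06 rad and linear speed of bottle below 0.01 m/s), for 0.2 s.
At the end, for the whole second after the job is handed in: The bottle lies still on both ribs, cap in the notch: middle within 4 mm of the cradle axis (10 mm lengthwise), axis within 0.06 rad of tray y. The carton lies still and flat (0.035 rad) on the pocket floor: within 2 mm in height, 5 mm in x and y (all of step 1 and x of carton in the frame of pocket between -0.005 and 0.005 m and y of carton in the frame of pocket between -0.005 and 0.005 m and z of carton in the frame of pocket between -0.002 and 0.002 m and angle between carton's own z axis and vertical below 0.035 rad and linear speed of carton below 0.01 m/s); the robot touches nothing.
It fails at once if the robot touches the bottle's cap (contact force between any of the fingers, the arm and cap above 0.5 N).
It fails at once if the bottle topples on the table (angle between bottle's own z axis and vertical above 1.2 rad and height (world z) of bottle_mid below 0.032 m).
It fails at once if the bottle is pushed hard into the tray (contact force between bottle and kit_tray above 60 N).
It fails at once if the bottle is let fall (contact force between the fingers and bottle below 0.05 N and linear speed of bottle above 0.45 m/s).
It fails at once if another thing on the table is shifted by more than 20 mm (distance of any of goods_box_2, goods_box_3, tape_measure from where it was at the start of the episode above 0.02 m).
It also fails if it takes over 58 s, if anything falls off the work surface, if the arm or the gripper's body presses on something with over 40 N, if the wrist force passes 120 N, or if a joint passes its speed limit or range.

## Working session

There is one attempt and no reset: what is moved stays moved. The work goes in short steps, Python scripts to look and compute and a shell command to move; the robot and the scene stay as the last step left them, time stands still between calls to the robot, and variables do not carry over. Pictures are saved under pics/ and viewed, and the job is handed in when it is done.

```bash
mkdir -p pics; ls; python3 - <<'E'
from station import bot
import cv2,numpy as np
o=bot.get_obs()
for k,v in o.items(): print(k,np.round(v,3))
for n in("scene","top"):
    im,d=bot.read_camera(n); cv2.imwrite(f"pics/{n}0.png",im[:,:,::-1]); np.savez(f"{n}0.npz",im=im,d=d)
    c=bot.calibration(n); print({k:(np.round(v,4).tolist()) for k,v in c.items()})
E
```

```text
pics
t 0.0
q [ 1.026  0.478  0.022  1.556 -0.011  1.109 -0.083]
joint_vel [ 0.001  0.001 -0.    -0.002  0.001 -0.001  0.001]
joint_torque [-1.0000e-03 -5.9646e+01  1.6080e+00 -2.8120e+01  1.2000e-02  9.0000e-03
 -0.0000e+00]
eef_pos [ 0.285 -0.611  0.23 ]
tool_rot [ 0.596  0.38   0.597 -0.379]
contact_force [-0.021  0.151 -0.935]
torque [-0.025  0.004  0.002]
gripper_width 1.001
{'fx': 393.2809, 'fy': 393.2809, 'cx': 277.2367, 'cy': 208.3977, 'T': [[-0.8046, 0.3828, -0.454, -0.0877], [-0.5938, -0.5263, 0.6085, 0.7587], [-0.006, 0.7592, 0.6508, 0.9548], [0.0, 0.0, 0.0, 1.0]]}
{'fx': 428.2996, 'fy': 428.2996, 'cx': 280.0974, 'cy': 214.735, 'T': [[0.0245, 0.9851, -0.1705, 0.3039], [-0.9997, 0.0252, 0.0017, -0.0115], [0.006, 0.1704, 0.9854, 1.389], [0.0, 0.0, 0.0, 1.0]]}
```

View pics/scene0.png

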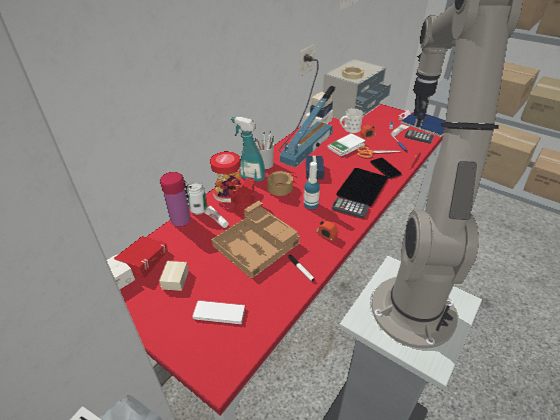

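View pics/top0.png

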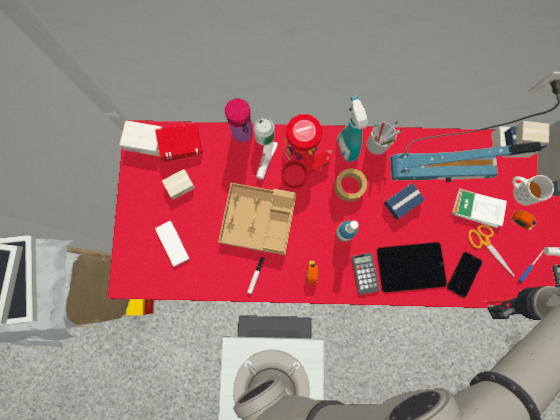

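```bash
cat > h.py <<'E'
import numpy as np,cv2
from station import bot
def pts(d,c):
    v,u=np.mgrid[:d.shape[0],:d.shape[1]]
    P=np.stack([(u-c['cx'])/c['fx']*d,-(v-c['cy'])/c['fy']*d,-d],-1)
    return P@c['T'][:3,:3].T+c['T'][:3,3]
def cast(uv,z,c):
    uv=np.atleast_2d(np.array(uv,float))
    r=np.stack([(uv[:,0]-c['cx'])/c['fx'],-(uv[:,1]-c['cy'])/c['fy'],-np.ones(len(uv))],-1)@np.array(c['T'])[:3,:3].T
    o=np.array(c['T'])[:3,3]
    return o+r*((z-o[2])/r[:,2])[:,None]
def cal(n):
    c=bot.calibration(n); c['T']=np.array(c['T']); return c
E
python3 - <<'E'
from h import *
a=np.load('top0.npz');im=a['im'][:,:,::-1]
cv2.imwrite('pics/tray_z.png',cv2.resize(im[170:270,140:370],None,fx=3.4,fy=3.4,interpolation=cv2.INTER_CUBIC))
b=np.load('scene0.npz');im2=b['im'][:,:,::-1]
cv2.imwrite('pics/tray_s.png',cv2.resize(im2[140:330,160:360],None,fx=3.1,fy=3.1,interpolation=cv2.INTER_CUBIC))
P=pts(a['d'],cal('top'))
for y,x in[(200,240),(250,240),(290,230),(188,258),(250,280),(245,172),(230,350),(280,200)]: print(x,y,P[y,x].round(4))
P=pts(b['d'],cal('scene'))
print(P[313,220],P[330,270])
E
```

```text
240 200 [0.5897 0.1197 0.0029]
240 250 [0.4246 0.1129 0.0035]
230 290 [0.2964 0.1397 0.0026]
258 188 [0.6234 0.0597 0.0388]
280 250 [ 0.423  -0.0162  0.0576]
172 245 [0.4345 0.3315 0.0119]
350 230 [ 0.4791 -0.2198  0.1444]
200 280 [ 0.3256  0.2379 -0.0028]
[0.43011476 0.33700117 0.01477362] [ 0.29043036  0.28940934 -0.00067548]
```

View pics/tray_z.png

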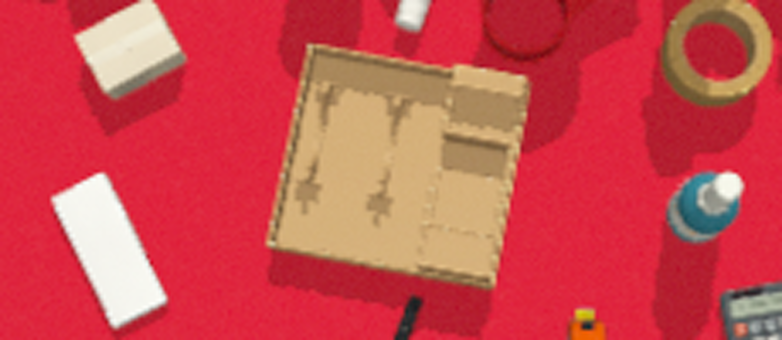

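View pics/tray_s.png

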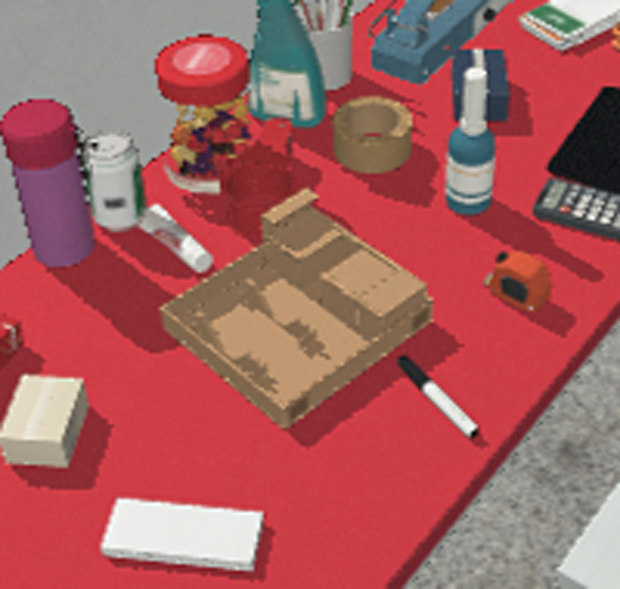

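```bash
python3 - <<'E'
from h import *
a=np.load('top0.npz');im=a['im'][:,:,::-1];c=cal('top')
s=8
cr=cv2.resize(im[172:264,210:304],None,fx=s,fy=s,interpolation=cv2.INTER_CUBIC)
# g/r ratio mask
b=cr.astype(float)
r=(b[:,:,1]-0.8*b[:,:,0])/(b[:,:,2]+20)
m=(b[:,:,1]/(b[:,:,2]+1)>0.42).astype(np.uint8)*255
n,l,st,ce=cv2.connectedComponentsWithStats(m); k=1+st[1:,4].argmax(); m=(l==k).astype(np.uint8)*255
cs,_=cv2.findContours(m,cv2.RETR_EXTERNAL,cv2.CHAIN_APPROX_NONE); cn=max(cs,key=cv2.contourArea)
cv2.drawContours(cr,[cn],-1,(255,0,0),1)
for i in range(0,cr.shape[1],80): cv2.putText(cr,str(210+i//8),(i,10),0,.4,(255,255,255))
for i in range(0,cr.shape[0],80): cv2.putText(cr,str(172+i//8),(0,i+10),0,.4,(255,255,255))
cv2.imwrite('pics/tc.png',cr[:600] if 0 else cv2.resize(cr,None,fx=.8,fy=.8))
np.save('cn.npy',(cn[:,0]+.5)/s-.5+[210,172])
E
```

```text
(no output)
```

View pics/tc.png

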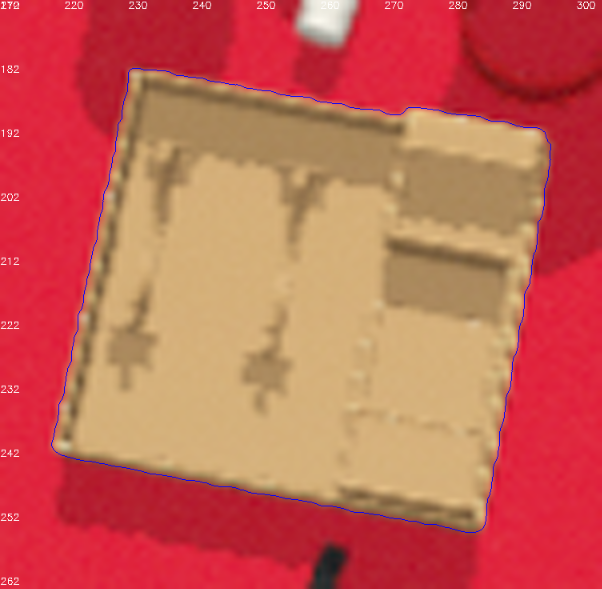

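```bash
python3 - <<'E'
from h import *
from scipy.optimize import least_squares
c=cal('top');p=np.load('cn.npy')
L=p[(p[:,1]>188)&(p[:,1]<237)&(p[:,0]<235)]
F=p[(p[:,0]>233)&(p[:,0]<268)&(p[:,1]<200)]
N=p[(p[:,0]>222)&(p[:,0]<258)&(p[:,1]>235)]
R=p[(p[:,1]>212)&(p[:,1]<246)&(p[:,0]>280)]
WL=cast(L,.034,c);WF=cast(F,.034,c);WN=cast(N,0,c);
for zr in(0,.034,.055):
  WR=cast(R,zr,c)
  def f(v):
    x,y,t=v;Rm=np.array([[np.cos(t),-np.sin(t)],[np.sin(t),np.cos(t)]])
    T=lambda W:(W[:,:2]-[x,y])@Rm
    return np.r_[T(WL)[:,1]-.105,T(WF)[:,0]-.082,T(WN)[:,0]+.116,T(WR)[:,1]+.111]
  r=least_squares(f,[.5,.05,-.1]);n=np.cumsum([len(L),len(F),len(N)])
  print(zr,r.x.round(4),np.degrees(r.x[2]),[ (q.mean()*1e3).round(2) for q in np.split(r.fun,n)],[ (q.std()*1e3).round(2) for q in np.split(r.fun,n)])
for W,n in((WL,'L'),(WF,'F'),(WN,'N'),(WR,'R')):
  vx,vy,_,_=cv2.fitLine(W[:,:2].astype(np.float32),2,0,.01,.01).ravel();print(n,np.degrees(np.arctan2(vy,vx)))
def obj(lo,hi,box,z):
    a=np.load('top0.npz');im=a['im'].astype(int)
# carton (white), bystanders
a=np.load('top0.npz');im=a['im'];
cr=im[210:275,145:200];m=(cr.min(2)>140).astype(np.uint8)
s=8;big=cv2.resize(cr,None,fx=s,fy=s,interpolation=cv2.INTER_CUBIC);m=(big.min(2)>125).astype(np.uint8)
cs,_=cv2.findContours(m,cv2.RETR_EXTERNAL,cv2.CHAIN_APPROX_NONE);k=max(cs,key=cv2.contourArea)[:,0]
W=cast((k+.5)/s-.5+[145,210],.015,c)
r=cv2.minAreaRect((W[:,:2]*1000).astype(np.float32));print('carton',r)
b=np.load('scene0.npz');cs2=cal('scene')
for cam,bb in(('top',a),('scene',b)):
    P=pts(bb['d'],cal(cam));im=bb['im']
    mm=(im.min(2)>150)&(abs(P[...,0]-.435)<.1)&(abs(P[...,1]-.335)<.07)&(P[...,2]<.05)
    r=cv2.minAreaRect((P[mm][:,:2]*1000).astype(np.float32));print(cam,r,np.median(P[mm],0))
    # bottle
    mm=(abs(P[...,0]-.48)<.06)&(abs(P[...,1]+.22)<.06)&(P[...,2]>.02)
    q=P[mm];i=im[mm].astype(int)
    for lo,hi in((.02,.09),(.12,.185),(.185,.2)):
        e=q[(q[:,2]>lo)&(q[:,2]<hi)]; print(lo,len(e),e.mean(0).round(4),e.min(0).round(4),e.max(0).round(4))
    print('max z',q[:,2].max())
E
```

```text
0 [ 0.5447  0.0597 -0.1581] -9.061116902604613 [np.float64(0.76), np.float64(0.24), np.float64(-0.23), np.float64(-1.1)] [np.float64(0.34), np.float64(0.36), np.float64(0.26), np.float64(0.43)]
0.034 [ 0.5447  0.0598 -0.1574] -9.019570434788289 [np.float64(0.72), np.float64(0.24), np.float64(-0.23), np.float64(-1.04)] [np.float64(0.35), np.float64(0.37), np.float64(0.27), np.float64(0.42)]
0.055 [ 0.5447  0.0598 -0.157 ] -8.996606322121922 [np.float64(0.69), np.float64(0.24), np.float64(-0.23), np.float64(-1.0)] [np.float64(0.35), np.float64(0.38), np.float64(0.27), np.float64(0.42)]
L -9.063158
F 80.71549
N 80.86102
R -9.238481
carton ((441.10205078125, 332.5462646484375), (142.08041381835938, 59.110443115234375), 29.357419967651367)
top ((442.7295227050781, 335.1614074707031), (143.9806365966797, 60.550296783447266), 30.018390655517578) [0.44067448 0.33201944 0.01460104]
0.02 74 [ 0.4748 -0.2087  0.0568] [ 0.4623 -0.2411  0.02  ] [ 0.5036 -0.1964  0.0898]
0.12 50 [ 0.4842 -0.2179  0.1487] [ 0.4764 -0.2352  0.1201] [ 0.5002 -0.2115  0.1839]
0.185 54 [ 0.4893 -0.2235  0.189 ] [ 0.4789 -0.2358  0.185 ] [ 0.4989 -0.2126  0.1958]
max z 0.19577765682388182
scene ((456.97943115234375, 307.92352294921875), (145.1412811279297, 118.88162231445312), 29.130048751831055) [0.43718303 0.33565814 0.01426373]
0.02 227 [ 0.4772 -0.2056  0.056 ] [ 0.4578 -0.2383  0.0202] [ 0.5103 -0.1923  0.0897]
0.12 114 [ 0.4834 -0.2163  0.1518] [ 0.4736 -0.2318  0.1205] [ 0.4973 -0.2077  0.1849]
0.185 24 [ 0.4868 -0.2201  0.1896] [ 0.4771 -0.2316  0.1869] [ 0.4994 -0.2099  0.1936]
max z 0.19356649727959474
```

```bash
python3 - <<'E'
from h import *
from scipy.optimize import least_squares
from scipy.spatial.transform import Rotation as Ro
o=bot.get_obs(); q=o['tool_rot']; print(Ro.from_quat(q,scalar_first=True).as_matrix().round(3))
for cam in('top','scene'):
    b=np.load(cam+'0.npz');c=cal(cam);P=pts(b['d'],c);im=b['im']
    for lo,hi,r in((.02,.085,.028),(.125,.183,.0125)):
        mm=(abs(P[...,0]-.48)<.05)&(abs(P[...,1]+.22)<.05)&(P[...,2]>lo)&(P[...,2]<hi)
        q=P[mm][:,:2]
        s=least_squares(lambda v:np.hypot(*(q-v).T)-r,[.49,-.22],loss='soft_l1',f_scale=.002)
        print(cam,lo,s.x.round(4),np.std(s.fun).round(4))
    # cap top
    # white cap top mask pixels
P=pts(np.load('top0.npz')['d'],cal('top'));im=np.load('top0.npz')['im']
for n,(u0,u1,v0,v1),lo in(('tape',(300,325,258,288),.015),('blue',(380,430,180,222),.015),('cream',(160,200,165,202),.015),('tapering',(330,372,165,205),.015),('jarred',(278,310,158,190),.02)):
    p=P[v0:v1,u0:u1].reshape(-1,3);p=p[p[:,2]>lo];print(n,p.min(0).round(3),p.max(0).round(3))
E
```

```text
[[-0.001  0.906  0.423]
 [ 0.001  0.423 -0.906]
 [-1.    -0.    -0.002]]
top 0.02 [ 0.4903 -0.2247] 0.0004
top 0.125 [ 0.4903 -0.2247] 0.0013
scene 0.02 [ 0.4882 -0.2245] 0.0021
scene 0.125 [ 0.4883 -0.2249] 0.0017
tape [ 0.304 -0.137  0.019] [ 0.388 -0.011  1.389]
blue [ 0.304 -0.477  0.016] [ 0.655 -0.011  1.389]
cream [ 0.304 -0.011  0.015] [0.681 0.368 1.389]
tapering [ 0.304 -0.292  0.015] [ 0.696 -0.011  1.389]
jarred [ 0.304 -0.104  0.021] [ 0.733 -0.005  1.389]
```

```bash
python3 -m jog '-20 0 0 -1.33 0 0 85;-20 0 0 -1.33 0 0 85;-20 0 0 -1.33 0 0 85;-20 0 0 -1.33 0 0 85;-20 0 0 -1.33 0 0 85'; python3 -m jog '0 0 0 -1.33 0 0 85;0 0 0 -1.34 0 0 85'
cat >> h.py <<'E'
from scipy.spatial.transform import Rotation as Ro
TR=Ro.from_euler('z',-9.05,degrees=True).as_matrix(); TO=np.array([.5447,.0598,0])
def stat():
    o=bot.get_obs();R=Ro.from_quat(o['tool_rot'],scalar_first=True).as_matrix();p=np.array(o['eef_pos'])
    print('t',round(o['t'],2),'p',p.round(4),'tray',((p-TO)@TR*1e3).round(1),'q',np.round(o['q'],2),'F',np.round(o['contact_force'],1),'w',round(o['gripper_width']*85,1))
    print('R in tray',(TR.T@R).round(3).tolist());return p,R
def togo(target,Rt=None,traycoord=False):
    p,R=stat(); t=np.array(target,float)
    if traycoord: t=TO+TR@t
    print('shift mm',((t-p)@R*1e3).round(1))
    if Rt is not None: print('turn units',(Ro.from_matrix(R.T@Rt).as_rotvec(degrees=True)/6).round(2))
def tilt(a): # tool in tray-aligned orientation, pitched a deg about tool z from down
    return TR@np.array([[0,0,1],[0,1,0],[-1,0,0]])@Ro.from_euler('z',a,degrees=True).as_matrix()
E
python3 - <<'E'
from h import *
B=np.array([.4895,-.2247,.047]);Rp=tilt(-65)
print(Rp.round(3))
pre=B+Rp[:,0]*(.019-.11); print(pre)
togo([pre[0],pre[1],.33],Rp)
E
```

```text
t: 0.6
eef_pos: [0.2853, -0.6114, 0.3315]
tool_rot: [0.69, 0.152, 0.691, -0.151]
contact_force: [0.5, 1.0, -0.2]
gripper_width: 0.994
t: 0.8
eef_pos: [0.2855, -0.6118, 0.3317]
tool_rot: [0.705, 0.054, 0.705, -0.054]
contact_force: [0.4, -0.2, -0.2]
gripper_width: 0.998
[[-0.143  0.066  0.988]
 [-0.895  0.417 -0.157]
 [-0.423 -0.906  0.   ]]
[ 0.50247286 -0.14325267  0.08545826]
t 0.8 p [ 0.2855 -0.6118  0.3317] tray [-150.3 -704.   331.7] q [ 1.16  0.42 -0.17  1.42  0.07  1.31  0.83] F [ 0.4 -0.2 -0.2] w 84.8
R in tray [[0.0, -0.006, 1.0], [-0.001, 1.0, 0.006], [-1.0, -0.001, 0.0]]
shift mm [  1.5 496.  143.3]
turn units [  0.04   0.03 -10.83]
```

```bash
for i in 1 ; do python3 -m jog '0 45 13 0 0 0 85;0 45 13 0 0 0 85;0 45 13 0 0 0 85;0 45 13 0 0 0 85;0 45 13 0 0 0 85'; done; python3 -m jog '0 45 13 0 0 0 85;0 45 13 0 0 0 85;0 45 13 0 0 0 85;0 45 13 0 0 0 85;0 45 13 0 0 0 85'; python3 -m jog '0 46 13 0 0 0 85'; python3 -c "
from h import *
stat()"
```

```text
t: 1.3
eef_pos: [0.3854, -0.3977, 0.3309]
tool_rot: [0.705, 0.056, 0.705, -0.056]
contact_force: [1.4, 0.5, 0.2]
gripper_width: 0.993
t: 1.8
eef_pos: [0.4849, -0.1859, 0.3311]
tool_rot: [0.705, 0.056, 0.705, -0.056]
contact_force: [1.0, 0.1, -0.1]
gripper_width: 0.999
t: 1.9
eef_pos: [0.505, -0.1427, 0.3311]
tool_rot: [0.705, 0.056, 0.705, -0.056]
contact_force: [0.8, -0.7, -0.4]
gripper_width: 0.994
t 1.9 p [ 0.505  -0.1427  0.3311] tray [  -7.3 -206.3  331.1] q [ 0.57  0.18 -0.48  1.76  0.09  1.23 -0.08] F [ 0.8 -0.7 -0.4] w 84.5
R in tray [[-0.0, 0.001, 1.0], [-0.0, 1.0, -0.001], [-1.0, -0.0, -0.0]]
```

Now pitch −65° (−10.8 units) about tool z at height.

```bash
python3 -m jog '0 0 0 0 0 -1.3 85;0 0 0 0 0 -1.3 85;0 0 0 0 0 -1.3 85;0 0 0 0 0 -1.3 85;0 0 0 0 0 -1.3 85'; python3 -c "
from h import *
stat()"
```

```text
t: 2.4
eef_pos: [0.5053, -0.1439, 0.3321]
tool_rot: [0.646, -0.185, 0.682, -0.29]
contact_force: [-0.5, -0.1, -1.3]
gripper_width: 1.0
t 2.4 p [ 0.5053 -0.1439  0.3321] tray [  -6.9 -207.3  332.1] q [ 0.2   0.27 -0.51  1.82  0.73  1.49 -0.69] F [-0.5 -0.1 -1.3] w 85.0
R in tray [[0.003, 0.001, 1.0], [-0.633, 0.774, 0.001], [-0.774, -0.633, 0.003]]
```

```bash
python3 -m jog '0 0 0 0 0 -1.3 85;0 0 0 0 0 -1.3 85;0 0 0 0 0 -1 85;0 0 0 0 0 -0.7 85'; python3 - <<'E'
from h import *
Rp=tilt(-65);B=np.array([.4895,-.2247,.047])
togo(B+Rp[:,0]*(.019-.11),Rp)
im,d=bot.read_camera('scene');cv2.imwrite('pics/s1.png',im[:,:,::-1])
E
```

```text
t: 2.8
eef_pos: [0.5049, -0.1432, 0.3302]
tool_rot: [0.564, -0.333, 0.625, -0.425]
contact_force: [-0.1, 0.1, -0.4]
gripper_width: 0.993
t 2.8 p [ 0.5049 -0.1432  0.3302] tray [  -7.3 -206.8  330.2] q [-0.01  0.45 -0.46  1.87  1.    1.78 -0.96] F [-0.1  0.1 -0.4] w 84.4
R in tray [[0.001, -0.003, 1.0], [-0.907, 0.422, 0.003], [-0.422, -0.907, -0.002]]
shift mm [103.7 221.7  -1.9]
turn units [0.03 0.01 0.01]
```

View pics/s1.png

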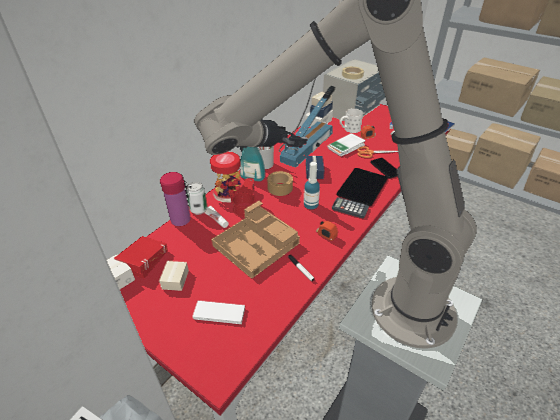

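```bash
python3 -m jog '20 44 0 0 0 0 85;20 44 0 0 0 0 85;20 44 -1 0 0 0 85'; python3 -c "
from h import *
stat()"
```

```text
t: 3.15
eef_pos: [0.5043, -0.1424, 0.1849]
tool_rot: [0.566, -0.329, 0.625, -0.425]
contact_force: [0.8, -0.7, -0.0]
gripper_width: 0.998
t 3.15 p [ 0.5043 -0.1424  0.1849] tray [  -8.1 -206.1  184.9] q [-0.04  0.67 -0.44  1.93  1.03  1.66 -1.2 ] F [ 0.8 -0.7 -0. ] w 84.8
R in tray [[-0.0, 0.002, 1.0], [-0.904, 0.428, -0.001], [-0.428, -0.904, 0.002]]
```

```bash
python3 -m jog '20 44 0 0 0 0 85;20 44 0 0 0 0 85;0 0 0 0 0 0 85'; python3 - <<'E'
from h import *
Rp=tilt(-65);B=np.array([.4895,-.2247,.047])
togo(B+Rp[:,0]*(.019),Rp)
for n in('scene','top'):
  im,d=bot.read_camera(n);im=im[:,:,::-1]
  s=im[100:260,180:380] if n=='scene' else im[150:300,200:400]
  cv2.imwrite(f'pics/{n}2.png',cv2.resize(s,None,fx=3,fy=3,interpolation=cv2.INTER_CUBIC))
E
```

```text
t: 3.45
eef_pos: [0.5012, -0.1418, 0.0838]
tool_rot: [0.562, -0.333, 0.629, -0.423]
contact_force: [-0.9, -0.5, -0.2]
gripper_width: 0.998
t 3.45 p [ 0.5012 -0.1418  0.0838] tray [ -11.2 -205.9   83.8] q [-0.06  0.85 -0.41  1.93  1.08  1.59 -1.34] F [-0.9 -0.5 -0.2] w 84.8
R in tray [[-0.006, -0.01, 1.0], [-0.905, 0.425, -0.001], [-0.425, -0.905, -0.012]]
shift mm [110.4  -2.3   2.1]
turn units [ 0.1  -0.06 -0.02]
```

View pics/scene2.png

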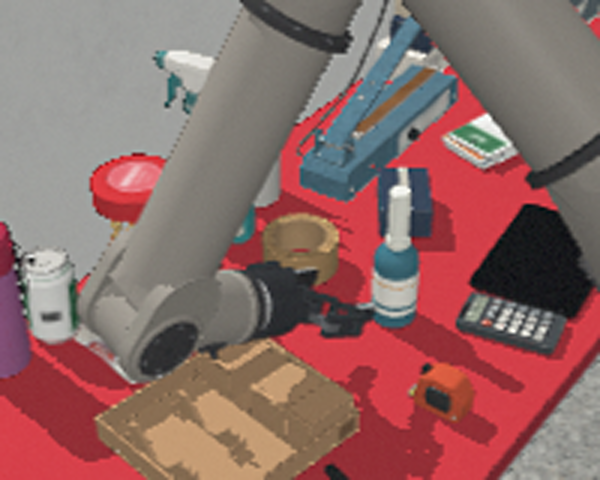

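View pics/top2.png

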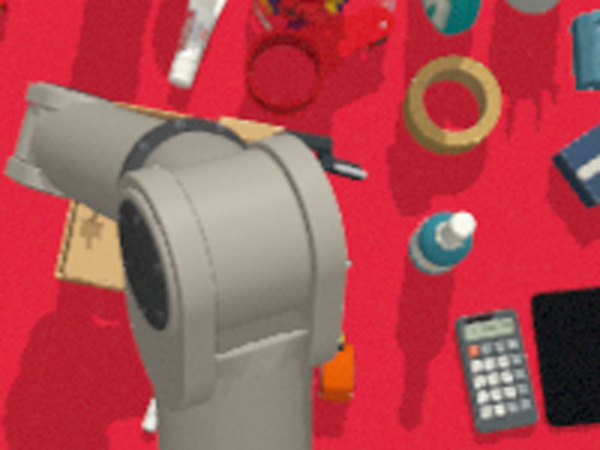

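```bash
python3 - <<'E'
from h import *
im,d=bot.read_camera('scene');P=pts(d,cal('scene'))
# arm pixels: crop region
for (u,v) in[(230,224),(222,218),(215,205),(235,225),(240,222),(250,215),(258,212),(265,208),(272,205),(280,205),(290,207),(297,208)]:
    print(u,v,P[v,u].round(3),((P[v,u]-TO)@TR*1e3).round(0),im[v,u])
E
```

```text
230 224 [0.516 0.177 0.188] [-47. 111. 188.] [111 105 100]
222 218 [0.518 0.202 0.228] [-48. 136. 228.] [105 102  96]
215 205 [0.556 0.187 0.246] [ -9. 127. 246.] [144 139 132]
235 225 [0.619 0.054 0.035] [74.  6. 35.] [137 114  86]
240 222 [0.616 0.031 0.034] [ 75. -17.  34.] [131 110  82]
250 215 [0.507 0.098 0.171] [-43.  32. 171.] [47 50 56]
258 212 [0.511 0.057 0.152] [-33.  -8. 152.] [114 110 105]
265 208 [0.496 0.04  0.164] [-45. -27. 164.] [49 50 50]
272 205 [0.49  0.012 0.16 ] [-47. -56. 160.] [42 43 46]
280 205 [ 0.486 -0.025  0.137] [-45. -93. 137.] [47 45 49]
290 207 [ 0.451 -0.032  0.141] [ -78. -105.  141.] [79 80 82]
297 208 [ 0.447 -0.066  0.115] [ -77. -140.  115.] [45 49 53]
```

```bash
python3 -m jog '30 -2 2 0 0 0 85;30 0 0 0 0 0 85;20 0 0 0 0 0 85;10 0 0 0 0 0 85;0 0 0 0 0 0 85'; python3 - <<'E'
from h import *
Rp=tilt(-65);B=np.array([.4895,-.2247,.047])
togo(B+Rp[:,0]*(.019),Rp)
for n in('scene','top'):
  im,d=bot.read_camera(n);im=im[:,:,::-1]
  s=im[120:240,230:370] if n=='scene' else im[170:270,260:390]
  cv2.imwrite(f'pics/{n}3.png',cv2.resize(s,None,fx=5,fy=5,interpolation=cv2.INTER_CUBIC))
E
```

```text
t: 4.1
eef_pos: [0.4934, -0.2237, 0.0545]
tool_rot: [0.565, -0.33, 0.625, -0.426]
contact_force: [-0.1, -0.2, 1.4]
gripper_width: 0.992
t 4.1 p [ 0.4934 -0.2237  0.0545] tray [  -6.1 -288.    54.5] q [ 0.03  0.87 -0.35  1.99  1.2   1.49 -1.37] F [-0.1 -0.2  1.4] w 84.3
R in tray [[-0.001, 0.002, 1.0], [-0.905, 0.425, -0.002], [-0.425, -0.905, 0.002]]
shift mm [23.6  6.  -3.7]
turn units [-0.02 -0.01 -0.03]
```

View pics/scene3.png

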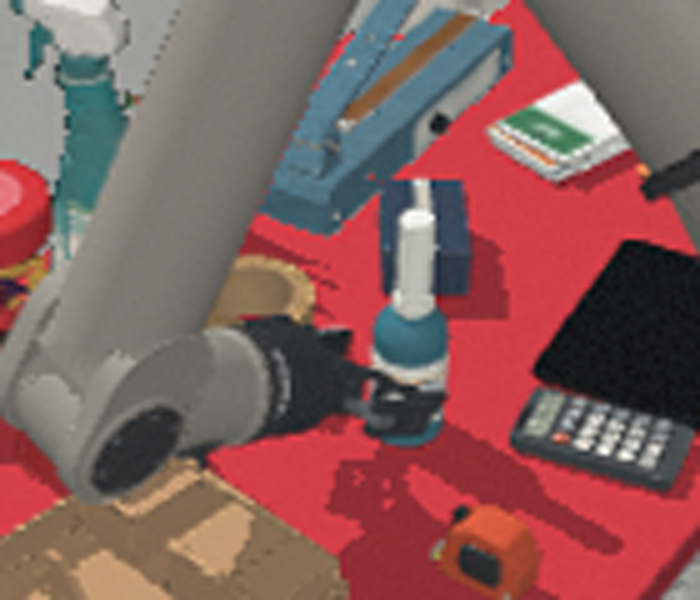

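View pics/top3.png

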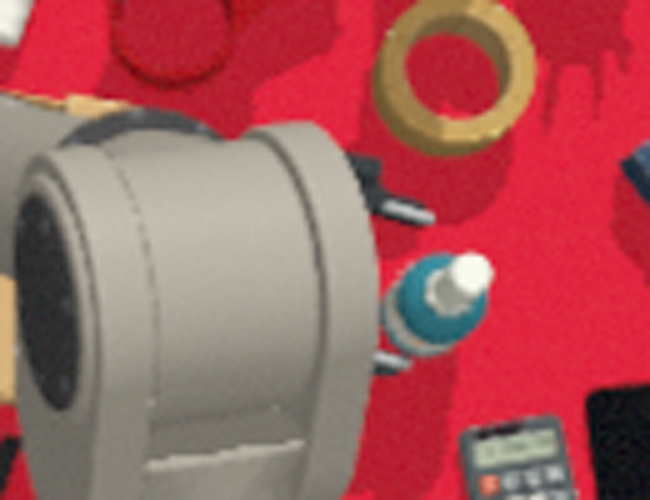

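```bash
python3 -m jog '0 3 -4 0 0 0 85;14 2 0 0 0 0 85;12 1 0 0 0 0 85;0 0 0 0 0 0 85'; python3 - <<'E'
from h import *
Rp=tilt(-65);B=np.array([.4895,-.2247,.047])
togo(B+Rp[:,0]*(.019),Rp)
for n in('scene','top'):
  im,d=bot.read_camera(n);im=im[:,:,::-1]
  s=im[120:240,230:370] if n=='scene' else im[170:270,260:390]
  cv2.imwrite(f'pics/{n}4.png',cv2.resize(s,None,fx=5,fy=5,interpolation=cv2.INTER_CUBIC))
E
```

```text
t: 4.6
eef_pos: [0.4846, -0.2449, 0.036]
tool_rot: [0.564, -0.331, 0.626, -0.426]
contact_force: [-0.2, -0.3, 0.5]
gripper_width: 0.993
t 4.6 p [ 0.4846 -0.2449  0.036 ] tray [ -11.4 -310.4   36. ] q [ 0.06  0.9  -0.33  2.    1.24  1.46 -1.39] F [-0.2 -0.3  0.5] w 84.4
R in tray [[-0.003, -0.001, 1.0], [-0.906, 0.424, -0.002], [-0.424, -0.906, -0.002]]
shift mm [-4.4 -1.2  1.6]
turn units [ 0.01 -0.03 -0.01]
```

View pics/scene4.png

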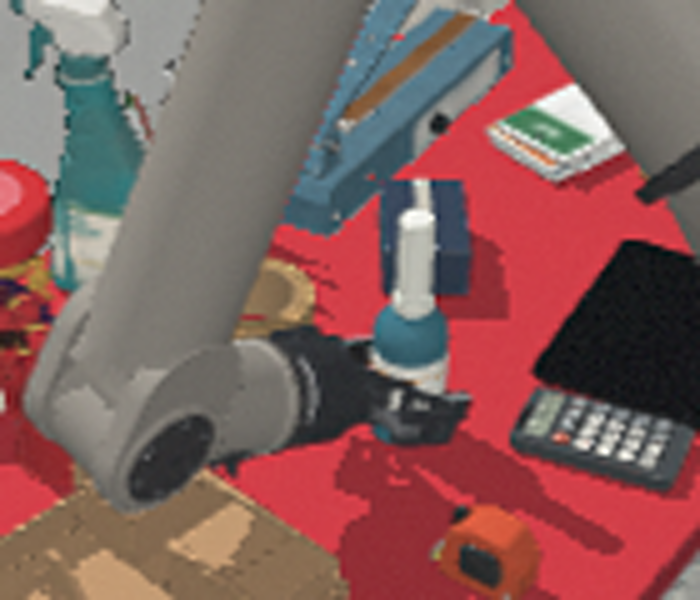

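View pics/top4.png

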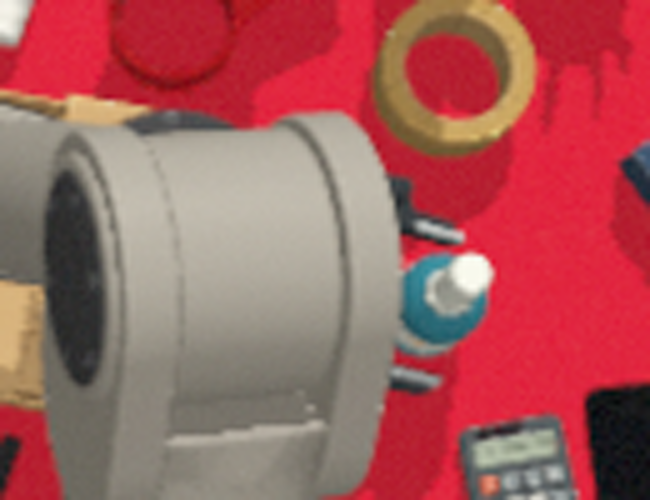

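```bash
python3 -m jog '0 0 1 0 0 0 65;0 0 0 0 0 0 58;0 0 0 0 0 0 45;0 0 0 0 0 0 45;0 0 0 0 0 0 45' 40;  python3 -m jog '0 0 0 0 0 0 45;0 0 0 0 0 0 45;0 0 0 0 0 0 45'; python3 - <<'E'
from h import *
stat()
for n in('scene',):
  im,d=bot.read_camera(n);im=im[:,:,::-1]
  s=im[120:240,230:370] if n=='scene' else im[170:270,260:390]
  cv2.imwrite(f'pics/{n}5.png',cv2.resize(s,None,fx=5,fy=5,interpolation=cv2.INTER_CUBIC))
E
```

```text
t: 5.2
eef_pos: [0.4874, -0.2425, 0.0369]
tool_rot: [0.566, -0.331, 0.625, -0.425]
contact_force: [0.9, 3.1, 3.2]
gripper_width: 0.643
t: 5.5
eef_pos: [0.4874, -0.2425, 0.0369]
tool_rot: [0.565, -0.331, 0.625, -0.425]
contact_force: [1.2, 4.6, 4.6]
gripper_width: 0.645
t 5.5 p [ 0.4874 -0.2425  0.0369] tray [  -9.  -307.6   36.9] q [ 0.05  0.9  -0.33  2.    1.24  1.46 -1.39] F [1.2 4.6 4.6] w 54.8
R in tray [[0.001, 0.0, 1.0], [-0.905, 0.426, 0.0], [-0.426, -0.905, 0.0]]
```

View pics/scene5.png

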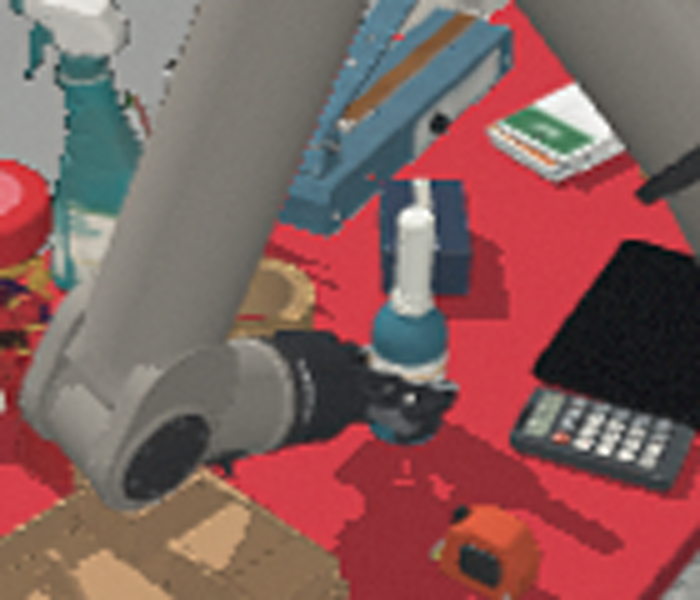

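```bash
python3 - <<'E'
from h import *
p,R=stat()
B=np.array([.4895,-.2247,0])
print('foot in tool',R.T@(B-p),'axis',R.T@[0,0,1.]); np.savez('grasp.npz',foot=R.T@(B-p),ax=R.T@np.array([0,0,1.]))
E
python3 -m jog '-4 -9 0 0 0 0 45;-15 -32 0 0 0 0 45;-20 -43 0 0 0 0 45;-20 -43 0 0 0 0 45;-20 -43 0 0 0 0 45'; python3 -m jog '-20 -43 0 0 0 0 45;-8 -18 0 0 0 0 45'; python3 - <<'E'
from h import *
stat()
for n in('scene',):
  im,d=bot.read_camera(n);im=im[:,:,::-1]
  s=im[60:240,200:370]
  cv2.imwrite(f'pics/{n}6.png',cv2.resize(s,None,fx=3,fy=3,interpolation=cv2.INTER_CUBIC))
E
```

```text
t 5.55 p [ 0.4874 -0.2426  0.0369] tray [  -9.  -307.6   36.9] q [ 0.05  0.9  -0.33  2.    1.24  1.46 -1.39] F [0.5 3.7 5.2] w 54.8
R in tray [[0.001, 0.0, 1.0], [-0.905, 0.426, 0.0], [-0.426, -0.905, 0.0]]
foot in tool [-0.00056171  0.04105006 -0.00075143] axis [-4.25713822e-01 -9.04857726e-01  4.87457660e-04]
t: 6.05
eef_pos: [0.4861, -0.2441, 0.2256]
tool_rot: [0.565, -0.33, 0.626, -0.424]
contact_force: [1.4, -0.2, -1.6]
gripper_width: 0.647
t: 6.25
eef_pos: [0.487, -0.2447, 0.2954]
tool_rot: [0.567, -0.329, 0.624, -0.426]
contact_force: [-0.6, -0.4, -3.0]
gripper_width: 0.642
t 6.25 p [ 0.487  -0.2447  0.2954] tray [  -9.1 -309.8  295.4] q [ 0.11  0.44 -0.39  1.98  1.1   1.61 -0.95] F [-0.6 -0.4 -3. ] w 54.5
R in tray [[0.001, 0.005, 1.0], [-0.904, 0.427, -0.001], [-0.427, -0.904, 0.005]]
```

View pics/scene6.png

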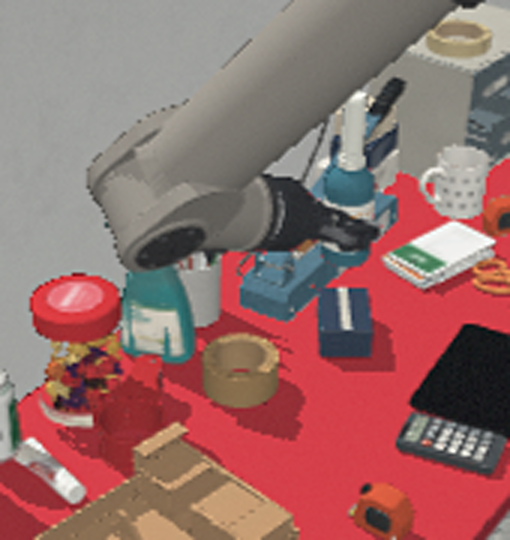

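```bash
python3 -m jog '0 0 0 0 0 0.6 45;0 0 0 0 0 1.2 45;0 0 0 0 0 1.2 45;0 0 0 0 0 1.2 45;0 0 0 0 0 1.2 45';python3 -m jog '0 0 0 0 0 1.2 45;0 0 0 0 0 1.2 45;0 0 0 0 0 1.2 45;0 0 0 0 0 1.2 45;0 0 0 0 0 1.2 45'; python3 - <<'E'
from h import *
g=np.load('grasp.npz')
p,R=stat()
for n in('scene',):
  im,d=bot.read_camera(n);im=im[:,:,::-1]
  s=im[60:240,200:370]
  cv2.imwrite(f'pics/{n}7.png',cv2.resize(s,None,fx=3,fy=3,interpolation=cv2.INTER_CUBIC))
E
```

```text
t: 6.8
eef_pos: [0.4864, -0.244, 0.2906]
tool_rot: [0.662, -0.141, 0.693, -0.248]
contact_force: [-0.1, -0.9, -1.8]
gripper_width: 0.642
t: 7.3
eef_pos: [0.4862, -0.2445, 0.2909]
tool_rot: [0.706, 0.08, 0.703, -0.032]
contact_force: [0.5, 0.1, -2.5]
gripper_width: 0.642
t 7.3 p [ 0.4862 -0.2445  0.2909] tray [  -9.9 -309.8  290.9] q [ 0.76  0.25 -0.45  1.76  0.05  1.16  0.15] F [ 0.5  0.1 -2.5] w 54.6
R in tray [[0.0, 0.001, 1.0], [0.068, 0.998, -0.001], [-0.998, 0.068, 0.0]]
```

View pics/scene7.png

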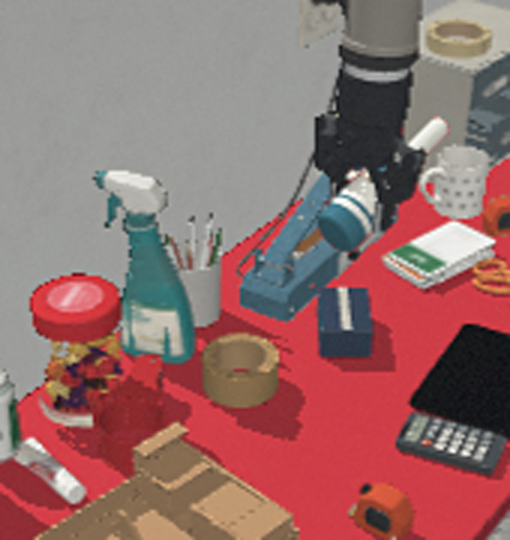

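```bash
cat >> h.py <<'E'
def place(mid):
    g=np.load('grasp.npz');Rt=tilt(25.2)
    m=g['foot']+.095*g['ax']
    print('axis final in tray',(TR.T@Rt@g['ax']).round(3))
    togo(TO+TR@np.array(mid)-Rt@m,Rt)
E
python3 -c "
from h import *
place([0,0,.15])"
```

```text
axis final in tray [ 0. -1. -0.]
t 7.35 p [ 0.4846 -0.2495  0.2901] tray [ -10.7 -314.9  290.1] q [ 0.77  0.26 -0.44  1.76  0.04  1.17  0.16] F [-0.3 -4.9 -1.9] w 54.8
R in tray [[-0.0, 0.009, 1.0], [0.072, 0.997, -0.009], [-0.997, 0.072, -0.001]]
shift mm [184.5 360.8   8.2]
turn units [-0.09  0.01  3.51]
```

```bash
python3 -m jog '0 40 1 0 0 0.5 45;0 45 1 0 0 0.5 45;0 45 1 0 0 0.5 45;0 45 1 0 0 0.5 45;0 45 1 0 0 0.5 45';python3 -m jog '10 45 1 0 0 0.5 45;20 45 1 0 0 0.5 45;10 30 1 0 0 0 45;0 0 0 0 0 0 45'; python3 - <<'E'
from h import *
place([0,0,.15])
for n in('scene','top'):
  im,d=bot.read_camera(n);im=im[:,:,::-1]
  s=im[60:260,170:370] if n=='scene' else im[150:300,200:400]
  cv2.imwrite(f'pics/{n}8.png',cv2.resize(s,None,fx=3,fy=3,interpolation=cv2.INTER_CUBIC))
E
```

```text
t: 7.85
eef_pos: [0.5247, -0.03, 0.327]
tool_rot: [0.703, 0.17, 0.688, 0.059]
contact_force: [1.1, -0.2, -2.5]
gripper_width: 0.645
t: 8.25
eef_pos: [0.547, 0.0983, 0.3339]
tool_rot: [0.7, 0.203, 0.678, 0.098]
contact_force: [-0.4, -0.3, -1.5]
gripper_width: 0.645
axis final in tray [ 0. -1. -0.]
t 8.25 p [0.547  0.0983 0.3339] tray [ -3.8  38.3 333.9] q [ 0.52  0.23 -0.67  1.78 -0.31  1.08 -0.14] F [-0.4 -0.3 -1.5] w 54.8
R in tray [[-0.005, -0.006, 1.0], [0.417, 0.909, 0.007], [-0.909, 0.417, -0.002]]
shift mm [191.8 -66.2   5.1]
turn units [ 0.05 -0.05  0.1 ]
```

View pics/scene8.png

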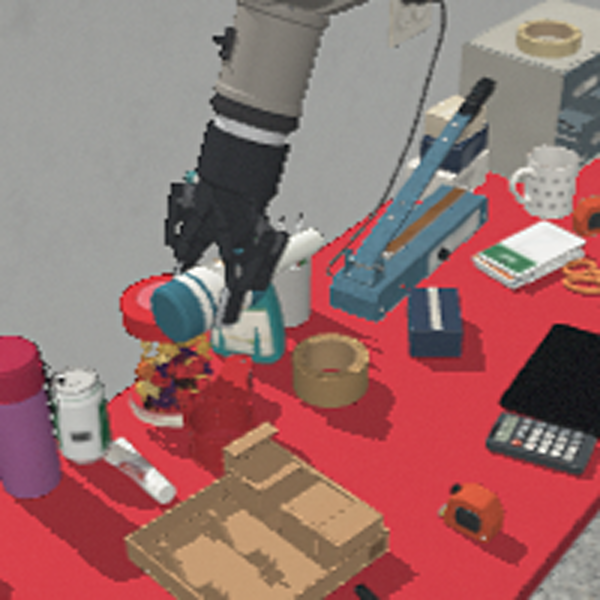

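View pics/top8.png

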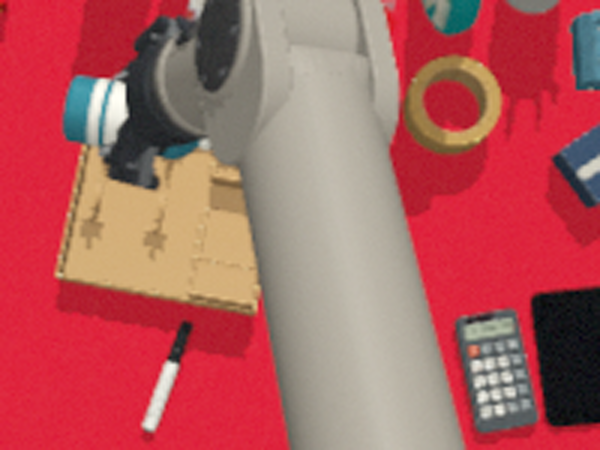

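```bash
python3 -m jog '38 -13 1 0 0 0 45;38 -13 1 0 0 0 45;38 -13 1 0 0 0.1 45;38 -13 1 0 0 0 45;38 -13 1 0 0 0 45';python3 -m jog '0 0 0 0 0 0 45'; python3 - <<'E'
from h import *
place([0,0,.06])
for n in('scene','top'):
  im,d=bot.read_camera(n);np.savez(f'{n}9.npz',im=im,d=d);im=im[:,:,::-1]
  s=im[130:290,180:340] if n=='scene' else im[150:280,190:330]
  cv2.imwrite(f'pics/{n}9.png',cv2.resize(s,None,fx=3.75,fy=3.75,interpolation=cv2.INTER_CUBIC))
E
```

```text
t: 8.85
eef_pos: [0.5565, 0.1103, 0.1323]
tool_rot: [0.7, 0.209, 0.676, 0.097]
contact_force: [0.4, -0.5, -1.9]
gripper_width: 0.641
t: 8.95
eef_pos: [0.5526, 0.1107, 0.129]
tool_rot: [0.696, 0.209, 0.68, 0.098]
contact_force: [-1.0, -0.1, -2.2]
gripper_width: 0.64
axis final in tray [ 0. -1. -0.]
t 8.95 p [0.5526 0.1107 0.129 ] tray [ -0.2  51.5 129. ] q [ 0.44  0.5  -0.63  1.97 -0.23  0.66 -0.11] F [-1.  -0.1 -2.2] w 54.4
R in tray [[-0.01, 0.006, 1.0], [0.423, 0.906, -0.001], [-0.906, 0.423, -0.011]]
shift mm [ 81.6 -30.9   1.9]
turn units [-0.05 -0.09  0.02]
```

View pics/scene9.png

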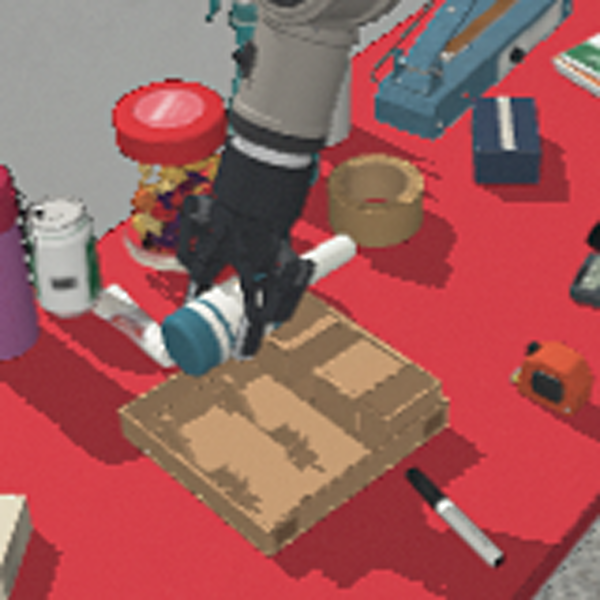

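View pics/top9.png

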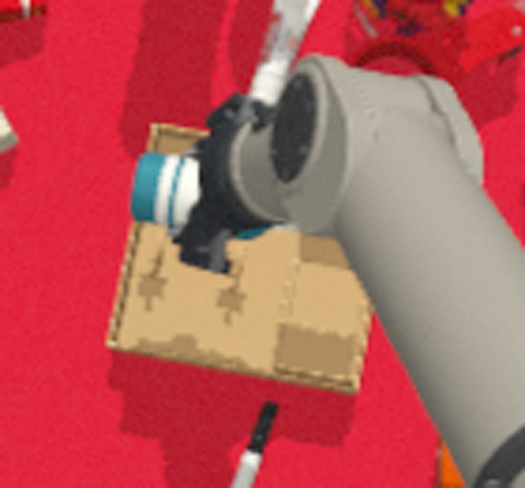

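```bash
cat > bm.py <<'E'
from h import *
from scipy.optimize import least_squares
import sys
def meas(tag,z0=.14,axis=None):
    out=[]
    for n in('scene','top'):
        b=np.load(f'{n}{tag}.npz');P=(pts(b['d'],cal(n))-TO)@TR;im=b['im'].astype(int)
        ok=(b['d']>0)&(abs(P[...,0])<.045)&(abs(P[...,2]-z0)<.04)
        teal=ok&(im[...,2]>im[...,0]+25)&(P[...,1]>.05)&(P[...,1]<.12)
        q=P[teal]; 
        if len(q)<15: print(n,'few',len(q));continue
        f=lambda v:np.hypot(q[:,0]-v[0],q[:,2]-v[1])-.028
        q=q[q[:,1]<np.percentile(q[:,1],80)-.000]
        s=least_squares(f,[0,z0],loss='soft_l1',f_scale=.001)
        print(n,'foot x,z',(s.x*1e3).round(1),'n',len(q),'std',(s.fun.std()*1e3).round(2),'foot y max',(P[teal][:,1].max()*1e3).round(1),np.percentile(P[teal][:,1]*1e3,[90,97]).round(1))
        # cap: white points
        cap=ok&(im.min(2)>130)&(P[...,1]<-.03)&(P[...,1]>-.12)&(P[...,2]>z0-.03)
        q=P[cap]
        if len(q)>15:
            m=q.copy()
            s=least_squares(lambda v:np.hypot(m[:,0]-v[0]-v[2]*(m[:,1]+.06),m[:,2]-v[1]-v[3]*(m[:,1]+.06))-.0125,[0,z0,0,0],loss='soft_l1',f_scale=.001)
            print('  cap x,z at y=-60',(s.x*1e3).round(1),'ymin',(q[:,1].min()*1e3).round(1),len(q))
if __name__=='__main__': meas(sys.argv[1],float(sys.argv[2]))
E
python3 bm.py 9 .15
```

```text
scene foot x,z [ -0.2 146.6] n 172 std 5.64 foot y max 89.6 [87.6 88.5]
  cap x,z at y=-60 [ -0.6 148.  -10.9  16.6] ymin -101.2 87
top foot x,z [  3.6 150.4] n 107 std 2.04 foot y max 86.8 [84.1 86.2]
```

```bash
python3 -m jog '27 -10 1 -0.05 -0.09 0 45;27 -10 1 0 0 0 45;26 -10 0 0 0 0 45;0 0 0 0 0 0 45'; python3 - <<'E'
from h import *
place([0,0,.036])
for n in('scene','top'):
  im,d=bot.read_camera(n);np.savez(f'{n}10.npz',im=im,d=d);im=im[:,:,::-1]
  s=im[130:290,180:340] if n=='scene' else im[150:280,190:330]
  cv2.imwrite(f'pics/{n}10.png',cv2.resize(s,None,fx=3.75,fy=3.75,interpolation=cv2.INTER_CUBIC))
E
python3 bm.py 10 .06
```

```text
t: 9.45
eef_pos: [0.5601, 0.118, 0.049]
tool_rot: [0.703, 0.207, 0.673, 0.099]
contact_force: [-1.3, -0.9, -1.7]
gripper_width: 0.64
axis final in tray [ 0. -1. -0.]
t 9.45 p [0.5601 0.118  0.049 ] tray [ 6.1 60.  49. ] q [ 0.39  0.63 -0.6   2.   -0.18  0.48 -0.09] F [-1.3 -0.9 -1.7] w 54.4
R in tray [[0.008, -0.003, 1.0], [0.425, 0.905, -0.0], [-0.905, 0.425, 0.009]]
shift mm [ 27.2 -14.8  -5.6]
turn units [0.03 0.08 0.01]
scene foot x,z [ 5.6 66.8] n 155 std 5.67 foot y max 97.8 [95.9 96.8]
  cap x,z at y=-60 [  5.3  67.5 -49.7  36.7] ymin -106.0 95
top foot x,z [ 8.9 68.9] n 90 std 2.12 foot y max 94.5 [91.3 93.6]
```

View pics/scene10.png

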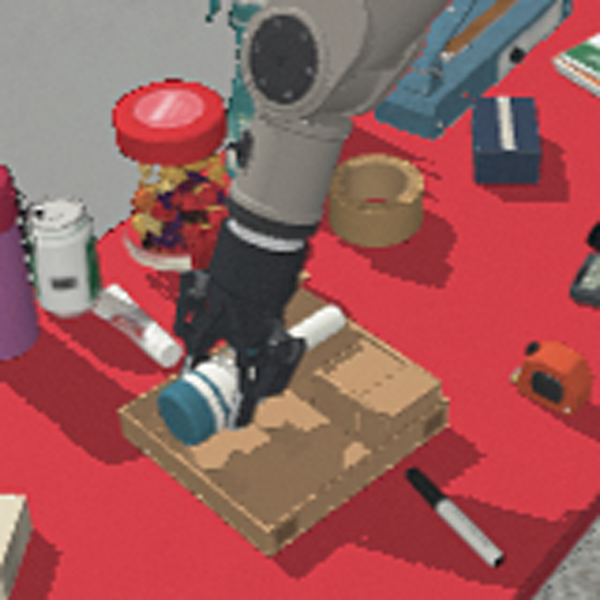

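View pics/top10.png

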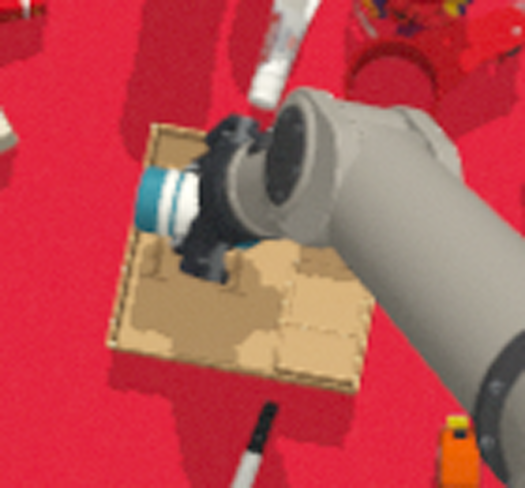

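```bash
python3 -m jog '0 0 -6 0 0 0 45;0 0 0 0 0 0 45'; python3 - <<'E'
from h import *
a=np.load('scene0.npz');im=a['im'][:,:,::-1]
s=7;u0,v0=206,190
cr=cv2.resize(im[v0:v0+90,u0:u0+100],None,fx=s,fy=s,interpolation=cv2.INTER_CUBIC)
for i in range(0,100,10): cv2.putText(cr,str(u0+i),(i*s,10),0,.4,(255,255,255)); cv2.putText(cr,str(v0+i),(0,i*s+10),0,.4,(255,255,255))
# overlay model lines from top-derived pose
c=cal('scene');Ti=np.linalg.inv(c['T'])
def proj(P):
    Q=Ti[:3,:3]@(TO+TR@np.array(P))+Ti[:3,3]
    return (c['cx']+c['fx']*Q[0]/-Q[2]-u0+.5)*s,(c['cy']-c['fy']*Q[1]/-Q[2]-v0+.5)*s
def line(A,B): cv2.line(cr,tuple(int(round(x)) for x in proj(A)),tuple(int(round(x)) for x in proj(B)),(255,0,0),1)
m=1e-3
line((-.116,.105,.034),(.082,.105,.034));line((-.116,.105,.034),(-.116,-.037,.034));line((-.072,-.037,.055),(-.072,-.107,.055))
line((-.017,-.037,.05),(-.017,-.102,.05));line((.017,-.037,.05),(.017,-.102,.05));line((-.116,.105,0),(-.116,-.111,0));line((-.116,.105,0),(.08,.105,0))
cv2.imwrite('pics/ov.png',cr)
stat()
E
```

```text
t: 9.75
eef_pos: [0.5548, 0.12, 0.0514]
tool_rot: [0.705, 0.207, 0.672, 0.1]
contact_force: [0.1, -1.1, -2.3]
gripper_width: 0.642
t 9.75 p [0.5548 0.12   0.0514] tray [ 0.5 61.1 51.4] q [ 0.39  0.62 -0.6   2.02 -0.19  0.47 -0.09] F [ 0.1 -1.1 -2.3] w 54.5
R in tray [[0.011, -0.006, 1.0], [0.426, 0.905, 0.001], [-0.905, 0.426, 0.013]]
```

View pics/ov.png

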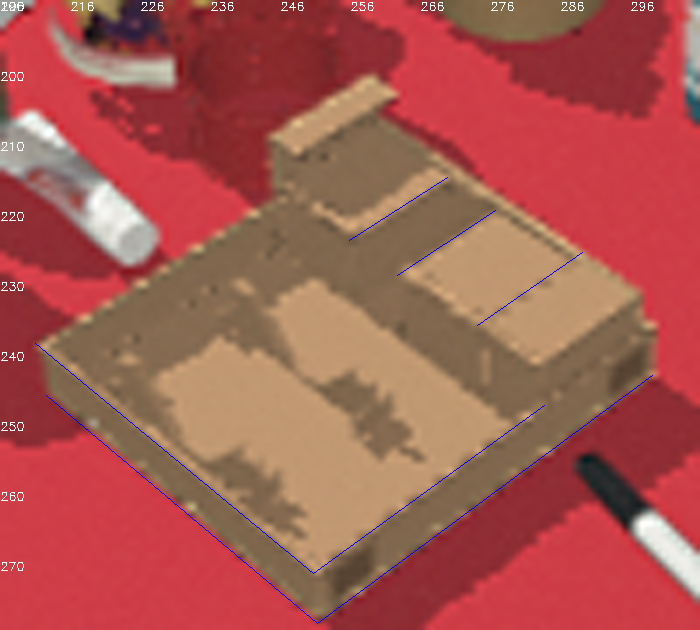

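```bash
python3 -m jog '7 -3 -1.5 0 0 0 45;7 -4 0 0 0 0 45;0 0 0 0 0 0 45'; python3 - <<'E'
from h import *
place([0,0,.036])
for n in('scene','top'):
  im,d=bot.read_camera(n);np.savez(f'{n}11.npz',im=im,d=d);im=im[:,:,::-1]
  s=im[170:290,200:340] if n=='scene' else im[150:280,190:330]
  cv2.imwrite(f'pics/{n}11.png',cv2.resize(s,None,fx=5,fy=5,interpolation=cv2.INTER_CUBIC))
E
python3 bm.py 11 .05
```

```text
t: 10.05
eef_pos: [0.5524, 0.1195, 0.0327]
tool_rot: [0.703, 0.207, 0.673, 0.1]
contact_force: [-0.9, -0.3, -1.8]
gripper_width: 0.643
axis final in tray [ 0. -1. -0.]
t 10.05 p [0.5524 0.1195 0.0327] tray [-1.8 60.2 32.7] q [ 0.38  0.65 -0.6   2.03 -0.18  0.44 -0.09] F [-0.9 -0.3 -1.8] w 54.7
R in tray [[0.008, -0.004, 1.0], [0.425, 0.905, 0.001], [-0.905, 0.425, 0.009]]
shift mm [12.5 -8.1  2.3]
turn units [0.04 0.07 0.  ]
scene foot x,z [-2.6 50.8] n 152 std 6.16 foot y max 97.9 [95.9 96.5]
  cap x,z at y=-60 [-2.  51.1 -8.1 30.5] ymin -93.8 99
top foot x,z [ 0.1 51.3] n 93 std 2.52 foot y max 99.6 [92.7 94.6]
```

View pics/scene11.png

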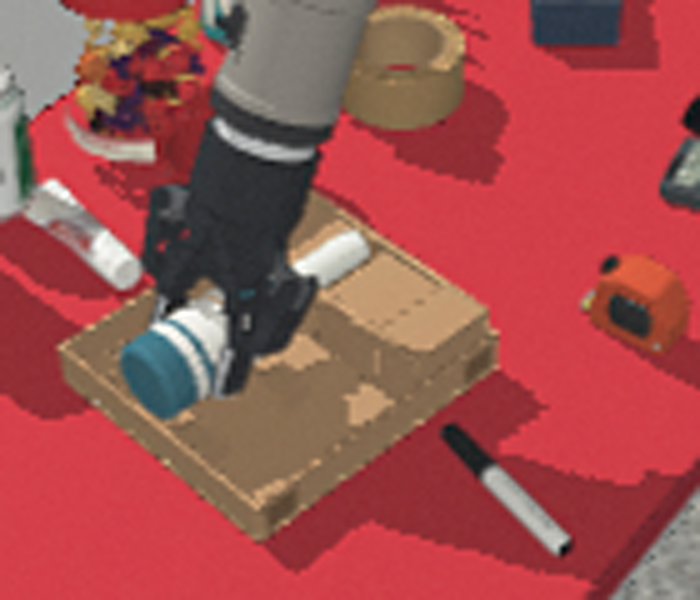

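```bash
python3 -m jog '3 -2 1 0 0 0 45;3 -2 0 0 0 0 45;2 -1 0 0 0 0 45;0 0 0 0 0 0 45'; python3 -m jog '1.5 -1 0 0 0 0 45;0 0 0 0 0 0 45';python3 -c "
from h import *
place([0,0,.036])"
```

```text
t: 10.55
eef_pos: [0.5539, 0.1185, 0.0242]
tool_rot: [0.704, 0.207, 0.672, 0.1]
contact_force: [0.5, 0.7, -1.7]
gripper_width: 0.644
t: 10.75
eef_pos: [0.5541, 0.1183, 0.0227]
tool_rot: [0.704, 0.207, 0.672, 0.1]
contact_force: [0.5, -0.6, -1.9]
gripper_width: 0.648
axis final in tray [ 0. -1. -0.]
t 10.75 p [0.5541 0.1183 0.0227] tray [ 0.1 59.2 22.7] q [ 0.38  0.67 -0.59  2.02 -0.17  0.42 -0.08] F [ 0.5 -0.6 -1.9] w 55.1
R in tray [[0.009, -0.005, 1.0], [0.426, 0.905, 0.001], [-0.905, 0.426, 0.011]]
shift mm [ 3.8 -3.   0.6]
turn units [0.05 0.09 0.  ]
```

```bash
python3 -m jog '1.5 -1 0 0 0 0 45;0 0 0 0 0 0 45';python3 -m jog '1.5 -1 0 0 0 0 45;0 0 0 0 0 0 45';python3 -m jog '1 -0.7 0 0 0 0 45;0 0 0 0 0 0 45';
```

```text
t: 10.95
eef_pos: [0.5541, 0.1179, 0.0209]
tool_rot: [0.704, 0.207, 0.672, 0.1]
contact_force: [0.6, -0.9, -1.4]
gripper_width: 0.644
t: 11.15
eef_pos: [0.554, 0.1177, 0.0191]
tool_rot: [0.704, 0.207, 0.672, 0.1]
contact_force: [-0.3, -0.2, -2.5]
gripper_width: 0.643
t: 11.35
eef_pos: [0.554, 0.1176, 0.018]
tool_rot: [0.704, 0.207, 0.672, 0.1]
contact_force: [0.4, -0.6, -2.9]
gripper_width: 0.642
```

```bash
python3 - <<'E'
from h import *
place([0,0,.036])
for n in('scene','top'):
  im,d=bot.read_camera(n);np.savez(f'{n}12.npz',im=im,d=d);im=im[:,:,::-1]
  s=im[170:290,200:340] if n=='scene' else im[150:280,190:330]
  cv2.imwrite(f'pics/{n}12.png',cv2.resize(s,None,fx=5,fy=5,interpolation=cv2.INTER_CUBIC))
E
python3 bm.py 12 .038
python3 -m jog '1 -0.4 0 0 0 0 45;0 0 0 0 0 0 45';python3 -m jog '1 -0.4 0 0 0 0 45;0 0 0 0 0 0 45'
```

```text
axis final in tray [ 0. -1. -0.]
t 11.35 p [0.554  0.1176 0.018 ] tray [ 0.1 58.5 18. ] q [ 0.38  0.68 -0.59  2.03 -0.17  0.41 -0.08] F [ 0.4 -0.6 -2.9] w 54.5
R in tray [[0.009, -0.005, 1.0], [0.426, 0.905, 0.001], [-0.905, 0.426, 0.011]]
shift mm [-0.2 -0.3  0.6]
turn units [0.05 0.09 0.  ]
scene foot x,z [-0.9 36.1] n 146 std 5.18 foot y max 96.4 [94.4 95.2]
  cap x,z at y=-60 [ -0.5  36.6 -33.9  15.8] ymin -107.3 77
top foot x,z [ 1.3 36.1] n 92 std 2.59 foot y max 100.2 [91.1 96.9]
t: 11.65
eef_pos: [0.5538, 0.1179, 0.0173]
tool_rot: [0.704, 0.207, 0.672, 0.1]
contact_force: [-2.8, -1.5, 3.2]
gripper_width: 0.646
t: 11.85
eef_pos: [0.5538, 0.118, 0.017]
tool_rot: [0.704, 0.207, 0.672, 0.1]
contact_force: [-8.1, -4.1, 15.4]
gripper_width: 0.644
```

View pics/scene12.png

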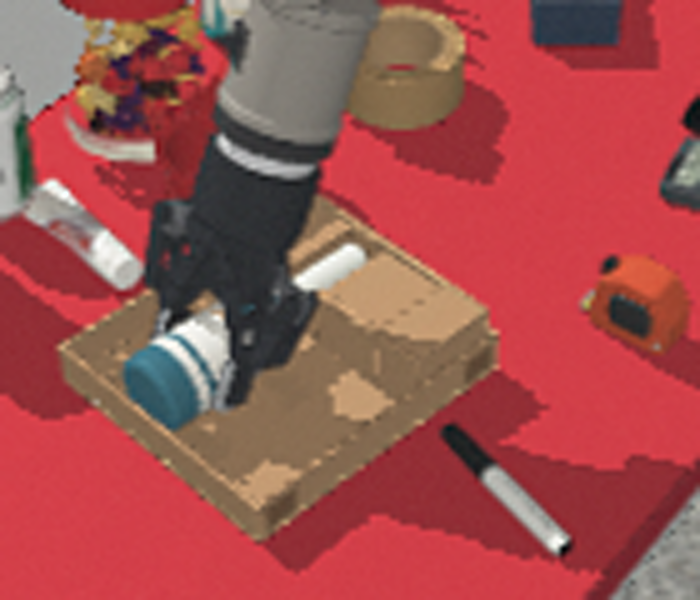

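```bash
python3 -m jog '-1 0.3 -0.5 0 0 0 50;0 0 0 0 0 0 54;0 0 0 0 0 0 56;0 0 0 0 0 0 58;0 0 0 0 0 0 60' 20; python3 -m jog '0 0 0 0 0 0 66;0 0 0 0 0 0 72;0 0 0 0 0 0 78' ; python3 - <<'E'
from h import *
place([0,0,.036])
for n in('scene','top'):
  im,d=bot.read_camera(n);np.savez(f'{n}13.npz',im=im,d=d);im=im[:,:,::-1]
  s=im[170:290,200:340] if n=='scene' else im[150:280,190:330]
  cv2.imwrite(f'pics/{n}13.png',cv2.resize(s,None,fx=5,fy=5,interpolation=cv2.INTER_CUBIC))
E
python3 bm.py 13 .038
```

```text
t: 12.35
eef_pos: [0.554, 0.1176, 0.0169]
tool_rot: [0.704, 0.207, 0.672, 0.1]
contact_force: [0.5, -0.1, 0.2]
gripper_width: 0.7
t: 12.65
eef_pos: [0.5537, 0.1176, 0.0169]
tool_rot: [0.704, 0.207, 0.672, 0.1]
contact_force: [-1.1, -0.9, 0.5]
gripper_width: 0.911
axis final in tray [ 0. -1. -0.]
t 12.65 p [0.5537 0.1176 0.0169] tray [-0.2 58.5 16.9] q [ 0.38  0.68 -0.59  2.03 -0.17  0.41 -0.08] F [-1.1 -0.9  0.5] w 77.4
R in tray [[0.01, -0.005, 1.0], [0.426, 0.905, 0.001], [-0.905, 0.426, 0.011]]
shift mm [-1.1  0.1  0.9]
turn units [ 0.05  0.09 -0.  ]
scene foot x,z [-1.6 34.4] n 143 std 5.29 foot y max 96.2 [94.5 95.2]
  cap x,z at y=-60 [ -2.2  35.2 -82.3  15.6] ymin -98.6 64
top foot x,z [ 0.2 35.1] n 92 std 2.32 foot y max 100.1 [91.1 93.6]
```

View pics/scene13.png

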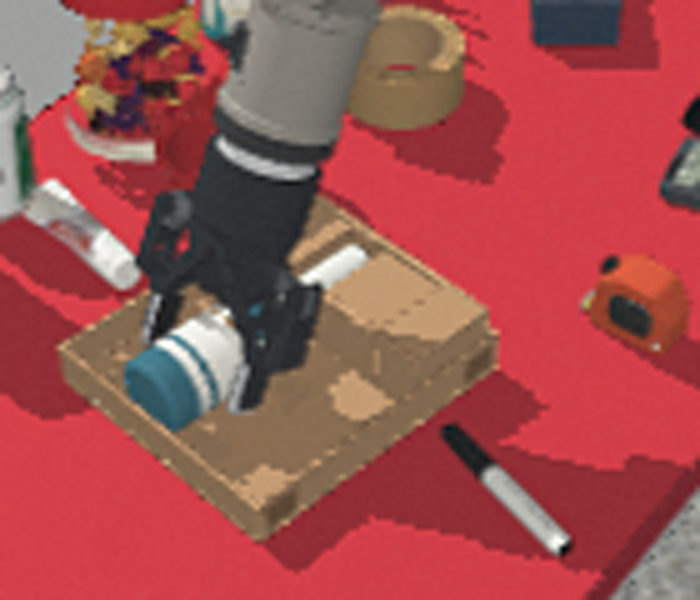

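```bash
python3 -m jog '-5 2 0 0 0 0 80;-18 8 0 0 0 0 85;-36 17 0 0 0 0 85;-40 19 0 0 0 0 85;-40 19 0 0 0 -1.2 85';python3 -m jog '0 0 0 0 0 -1.2 85;0 0 0 0 0 -1 85;0 0 0 0 0 -0.8 85;0 0 0 0 0 0 85';  python3 - <<'E'
from h import *
C=np.array([.441,.3325]);a=np.radians(29.4)
u=np.array([np.cos(a),np.sin(a)]);G=C-.03*u
for sgn in(1,-1):
    zt=sgn*np.array([-u[1],u[0],0]);xt=np.array([0,0,-1.]);yt=np.cross(zt,xt)
    print(sgn);togo([*G,.12],np.stack([xt,yt,zt],1))
for n in('scene','top'):
  im,d=bot.read_camera(n);np.savez(f'{n}14.npz',im=im,d=d);im=im[:,:,::-1]
  s=im[170:290,200:340] if n=='scene' else im[150:280,190:330]
  cv2.imwrite(f'pics/{n}14.png',cv2.resize(s,None,fx=5,fy=5,interpolation=cv2.INTER_CUBIC))
E
python3 bm.py 14 .038
```

```text
t: 13.25
eef_pos: [0.5515, 0.1091, 0.1695]
tool_rot: [0.707, 0.168, 0.685, 0.049]
contact_force: [2.1, -0.4, -2.1]
gripper_width: 0.996
t: 13.65
eef_pos: [0.5519, 0.1217, 0.1715]
tool_rot: [0.709, 0.053, 0.701, -0.053]
contact_force: [-0.3, 0.5, 0.1]
gripper_width: 0.995
1
t 13.65 p [0.5519 0.1217 0.1715] tray [ -2.7  62.3 171.5] q [-0.01  0.39 -0.4   1.87  0.19  0.91 -0.65] F [-0.3  0.5  0.1] w 84.6
R in tray [[0.012, -0.007, 1.0], [0.001, 1.0, 0.007], [-1.0, 0.001, 0.012]]
shift mm [  49.6  173.2 -165.5]
turn units [-21.34   0.08   0.13]
-1
t 13.65 p [0.5519 0.1217 0.1715] tray [ -2.7  62.3 171.5] q [-0.01  0.39 -0.4   1.87  0.19  0.91 -0.65] F [-0.3  0.5  0.1] w 84.6
R in tray [[0.012, -0.007, 1.0], [0.001, 1.0, 0.007], [-1.0, 0.001, 0.012]]
shift mm [  49.6  173.2 -165.5]
turn units [ 8.66  0.1  -0.06]
scene foot x,z [-1.2 34.8] n 145 std 5.36 foot y max 95.4 [94.  94.7]
  cap x,z at y=-60 [-1.5 35.2 -0.3  6.3] ymin -99.0 97
top few 0
```

View pics/scene14.png

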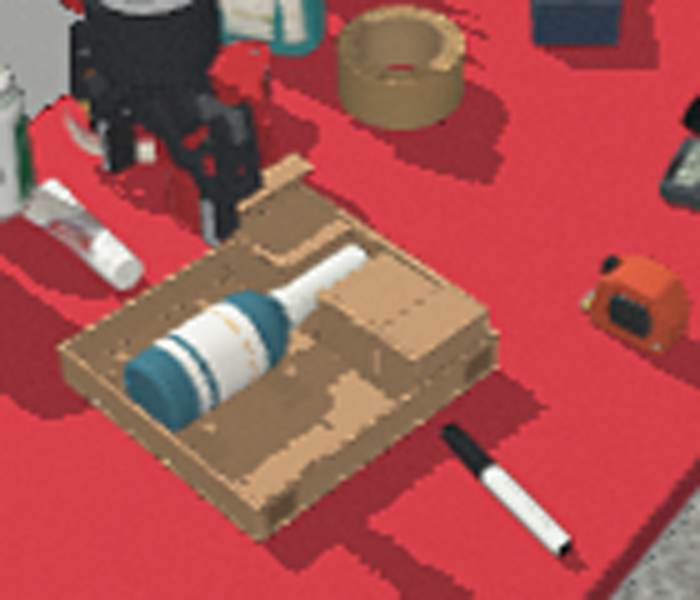

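View pics/top14.png

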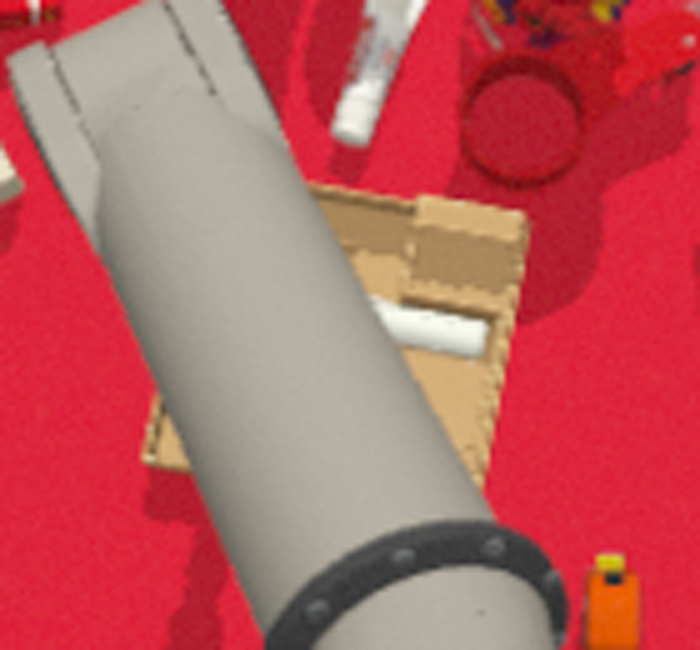

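```bash
python3 -m jog '0 35 -33 0 0 0 85;0 35 -33 0 0 0 85;0 35 -33 0 0 0 80;0 35 -33 0 0 0 75;0 33 -33 0 0 0 72'; python3 -m jog '5 0 0 1.3 0 0 72;5 0 0 1.3 0 0 72;5 0 0 1.3 0 0 72;5 0 0 1.3 0 0 72;5 0 0 1.3 0 0 72'; python3 -m jog '0 0 0 1.3 0 0 72;0 0 0 0.9 0 0 72;0 0 0 0 0 0 72';cat >> h.py <<'E'
def cgrasp(z,C=(.441,.3325),ang=29.4,off=.03):
    a=np.radians(ang);u=np.array([np.cos(a),np.sin(a)]);G=np.array(C)-off*u
    zt=-np.array([-u[1],u[0],0]);xt=np.array([0,0,-1.]);yt=np.cross(zt,xt)
    togo([*G,z],np.stack([xt,yt,zt],1))
E
python3 - <<'E'
from h import *
cgrasp(.06)
for n in('scene','top'):
  im,d=bot.read_camera(n);np.savez(f'{n}15.npz',im=im,d=d);im=im[:,:,::-1]
  s=im[200:360,120:320] if n=='scene' else im[150:280,130:330]
  cv2.imwrite(f'pics/{n}15.png',cv2.resize(s,None,fx=3.75,fy=3.75,interpolation=cv2.INTER_CUBIC))
E
python3 bm.py 15 .038
```

```text
t: 14.25
eef_pos: [0.4155, 0.3137, 0.1683]
tool_rot: [0.708, 0.057, 0.701, -0.057]
contact_force: [1.4, -0.0, 0.7]
gripper_width: 0.845
t: 14.75
eef_pos: [0.417, 0.3121, 0.143]
tool_rot: [0.648, 0.292, 0.641, -0.29]
contact_force: [-0.4, -0.5, 0.7]
gripper_width: 0.844
t: 15.05
eef_pos: [0.4169, 0.3123, 0.1432]
tool_rot: [0.611, 0.362, 0.605, -0.36]
contact_force: [1.0, -0.1, -0.7]
gripper_width: 0.844
t 15.05 p [0.4169 0.3123 0.1432] tray [-165.9  229.3  143.2] q [-0.52  0.35 -0.3   1.99  0.15  0.81 -1.98] F [ 1.  -0.1 -0.7] w 71.7
R in tray [[0.01, 0.792, 0.61], [-0.0, 0.61, -0.792], [-1.0, 0.008, 0.006]]
shift mm [83.2  0.2 -6.3]
turn units [-0.14  0.06 -0.07]
scene foot x,z [-1.2 35.5] n 43 std 1.63 foot y max 94.6 [92.1 93.3]
  cap x,z at y=-60 [ -0.7  35.3 -19.1  -3.5] ymin -97.7 96
top foot x,z [ 0.7 35.2] n 92 std 2.14 foot y max 100.7 [91.  96.8]
  cap x,z at y=-60 [  0.5  35.1   2.9 -12.9] ymin -106.9 168
```

View pics/scene15.png

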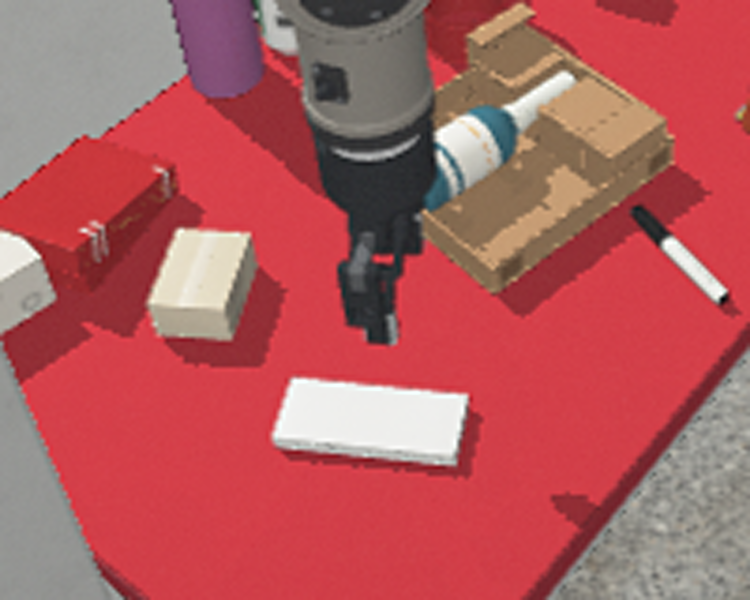

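View pics/top15.png

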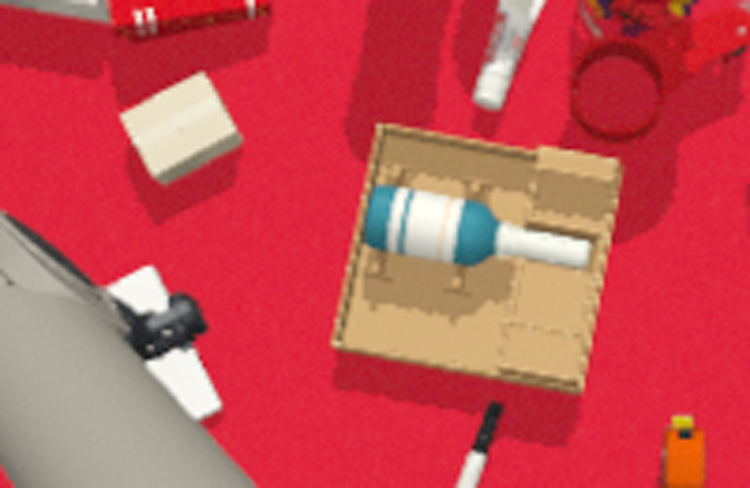

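```bash
python3 - <<'E'
from h import *
for n,(u0,u1,v0,v1) in(('scene',(185,255,292,335)),('top',(145,200,210,275))):
  im=np.load(n+'0.npz')['im'];c=cal(n);s=8
  big=cv2.resize(im[v0:v1,u0:u1],None,fx=s,fy=s,interpolation=cv2.INTER_CUBIC)
  for th in(150,190,205):
    m=(big.min(2)>th).astype(np.uint8)
    cs,_=cv2.findContours(m,cv2.RETR_EXTERNAL,cv2.CHAIN_APPROX_NONE);k=cv2.convexHull(max(cs,key=cv2.contourArea))[:,0]
    W=cast((k+.5)/s-.5+[u0,v0],.015,c);print(n,th,cv2.minAreaRect((W[:,:2]*1000).astype(np.float32)))
E
```

```text
scene 150 ((437.0179443359375, 336.2077941894531), (140.53189086914062, 63.1506462097168), 29.37970733642578)
scene 190 ((438.10137939453125, 335.061279296875), (137.6766357421875, 58.240821838378906), 29.374378204345703)
scene 205 ((438.5225524902344, 334.16668701171875), (136.83316040039062, 55.43449783325195), 29.431867599487305)
top 150 ((441.21417236328125, 332.677978515625), (141.05410766601562, 58.0993537902832), 29.272422790527344)
top 190 ((441.3995056152344, 332.7322998046875), (139.09921264648438, 56.28755569458008), 29.34881591796875)
top 205 ((441.55078125, 332.7929382324219), (138.2960968017578, 55.463523864746094), 29.263900756835938)
```

```bash
python3 -m jog '40 0 -6 -0.14 0.06 -0.07 72;38 0 0 0 0 0 72;0 0 0 0 0 0 72';
python3 - <<'E'
from h import *
cgrasp(.02,(.440,.3333),29.35)
for n in('scene','top'):
  im,d=bot.read_camera(n);np.savez(f'{n}16.npz',im=im,d=d);im=im[:,:,::-1]
  s=im[260:340,180:270] if n=='scene' else im[210:280,140:210]
  cv2.imwrite(f'pics/{n}16.png',cv2.resize(s,None,fx=7,fy=7,interpolation=cv2.INTER_CUBIC))
E
```

```text
t: 15.45
eef_pos: [0.4114, 0.3164, 0.0616]
tool_rot: [0.611, 0.353, 0.612, -0.358]
contact_force: [-0.4, -0.4, 0.4]
gripper_width: 0.841
t 15.45 p [0.4114 0.3164 0.0616] tray [-172.   232.4   61.6] q [-0.55  0.48 -0.27  2.04  0.2   0.66 -2.01] F [-0.4 -0.4  0.4] w 71.5
R in tray [[-0.005, 0.78, 0.626], [-0.006, 0.626, -0.78], [-1.0, -0.008, 0.002]]
shift mm [41.6  3.5 -0.8]
turn units [0.06 0.01 0.07]
```

View pics/scene16.png

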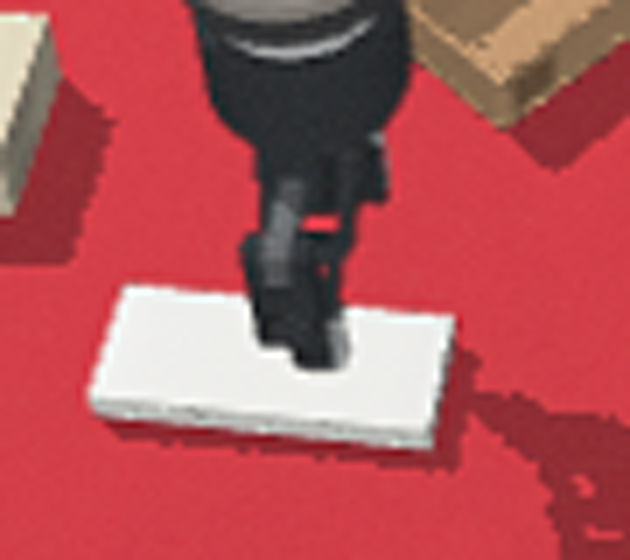

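View pics/top16.png

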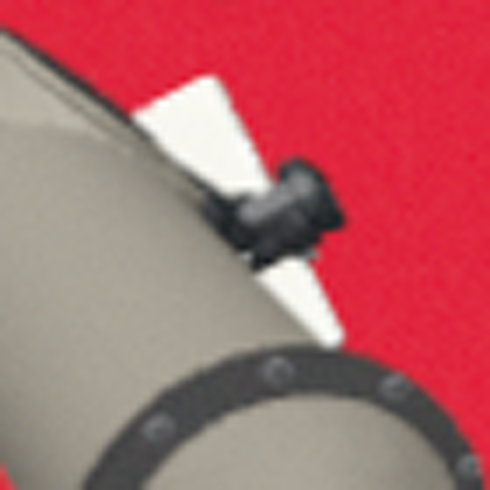

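```bash
python3 - <<'E'
from h import *
b=np.load('scene16.npz');P=pts(b['d'],cal('scene'));p,R=stat()
for v in range(303,315):
    print(v,[(u,*(((P[v,u]-p)@R)*1e3).round(0),b['im'][v,u].max()) for u in(220,224,226,227)])
E
```

```text
t 15.55 p [0.4139 0.3188 0.0657] tray [-169.9  235.2   65.7] q [-0.55  0.47 -0.28  2.04  0.2   0.66 -2.01] F [0.5 1.1 1.5] w 71.6
R in tray [[-0.0, 0.78, 0.625], [-0.001, 0.625, -0.78], [-1.0, -0.0, 0.0]]
303 [(220, np.float64(-81.0), np.float64(-4.0), np.float64(-67.0), np.uint8(51)), (224, np.float64(-83.0), np.float64(-14.0), np.float64(-67.0), np.uint8(49)), (226, np.float64(-68.0), np.float64(-16.0), np.float64(-56.0), np.uint8(41)), (227, np.float64(-54.0), np.float64(-15.0), np.float64(-46.0), np.uint8(51))]
304 [(220, np.float64(-77.0), np.float64(-4.0), np.float64(-67.0), np.uint8(49)), (224, np.float64(-79.0), np.float64(-14.0), np.float64(-67.0), np.uint8(51)), (226, np.float64(-68.0), np.float64(-16.0), np.float64(-59.0), np.uint8(40)), (227, np.float64(-51.0), np.float64(-15.0), np.float64(-47.0), np.uint8(53))]
305 [(220, np.float64(-60.0), np.float64(-0.0), np.float64(-58.0), np.uint8(47)), (224, np.float64(-73.0), np.float64(-13.0), np.float64(-66.0), np.uint8(49)), (226, np.float64(-65.0), np.float64(-16.0), np.float64(-60.0), np.uint8(49)), (227, np.float64(-50.0), 
[... 2179 characters left out ...]
(76)), (227, np.float64(-15.0), np.float64(-11.0), np.float64(-47.0), np.uint8(99))]
313 [(220, np.float64(54.0), np.float64(24.0), np.float64(-6.0), np.uint8(238)), (224, np.float64(48.0), np.float64(11.0), np.float64(-9.0), np.uint8(219)), (226, np.float64(51.0), np.float64(6.0), np.float64(-6.0), np.uint8(221)), (227, np.float64(52.0), np.float64(4.0), np.float64(-5.0), np.uint8(222))]
314 [(220, np.float64(49.0), np.float64(22.0), np.float64(-12.0), np.uint8(238)), (224, np.float64(50.0), np.float64(11.0), np.float64(-10.0), np.uint8(241)), (226, np.float64(53.0), np.float64(6.0), np.float64(-8.0), np.uint8(242)), (227, np.float64(50.0), np.float64(3.0), np.float64(-9.0), np.uint8(241))]
```

```bash
python3 -m jog '0 0 0 0 0 0 72;0 0 0 0 0 0 72';
python3 - <<'E'
from h import *
cgrasp(.002,(.440,.3333),29.35)
E
```

```text
t: 15.75
eef_pos: [0.415, 0.3201, 0.0674]
tool_rot: [0.612, 0.357, 0.611, -0.354]
contact_force: [0.4, 0.1, -0.6]
gripper_width: 0.839
t 15.75 p [0.415  0.3201 0.0674] tray [-169.   236.7   67.4] q [-0.55  0.47 -0.28  2.03  0.2   0.66 -2.02] F [ 0.4  0.1 -0.6] w 71.3
R in tray [[0.003, 0.781, 0.625], [0.003, 0.625, -0.781], [-1.0, 0.004, -0.0]]
shift mm [65.4 -2.1  0.8]
turn units [ 0.05 -0.   -0.04]
```

```bash
python3 -m jog '25 -1 0 0 0 0 72;20 -1 1 0 0 0 72;10 0 0 0 0 0 72;0 0 0 0 0 0 72;0 0 0 0 0 0 72'; python3 - <<'E'
from h import *
cgrasp(.002,(.440,.3333),29.35)
for n in('scene','top'):
  im,d=bot.read_camera(n);np.savez(f'{n}17.npz',im=im,d=d);im=im[:,:,::-1]
  s=im[260:340,180:270] if n=='scene' else im[210:280,140:210]
  cv2.imwrite(f'pics/{n}17.png',cv2.resize(s,None,fx=7,fy=7,interpolation=cv2.INTER_CUBIC))
E
```

```text
t: 16.25
eef_pos: [0.4132, 0.3181, 0.0114]
tool_rot: [0.612, 0.356, 0.611, -0.355]
contact_force: [0.5, 0.6, 0.6]
gripper_width: 0.841
t 16.25 p [0.4132 0.3181 0.0114] tray [-170.4  234.4   11.4] q [-0.58  0.56 -0.24  2.06  0.25  0.55 -2.06] F [0.5 0.6 0.6] w 71.5
R in tray [[0.002, 0.781, 0.625], [0.001, 0.625, -0.781], [-1.0, 0.002, 0.0]]
shift mm [ 9.4  0.8 -0.2]
turn units [ 0.05  0.   -0.02]
```

View pics/scene17.png

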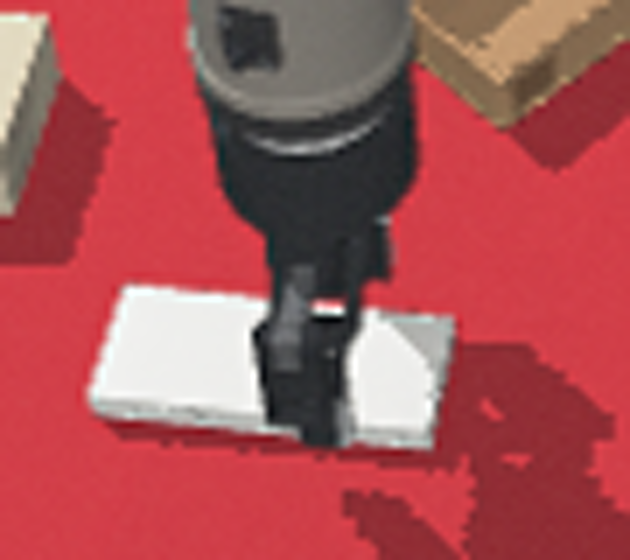

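View pics/top17.png

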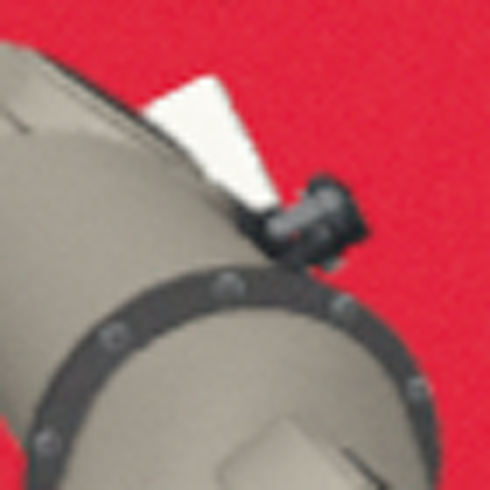

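```bash
python3 -m jog '9 1 0 0 0 0 72;0 0 0 0 0 0 72;0 0 0 0 0 0 72;0 0 0 0 0 0 72'; python3 - <<'E'
from h import *
cgrasp(.002,(.440,.3333),29.35)
im,d=bot.read_camera('scene');P=pts(d,cal('scene'));p,R=stat()
Q=(P-p)@R*1e3
for v in range(318,328):
    print(v,[(u,*Q[v,u].round(0).astype(int).tolist(),im[v,u].max().item()) for u in(224,226,228)])
s=im[260:340,180:270,::-1]
cv2.imwrite(f'pics/s18.png',cv2.resize(s,None,fx=7,fy=7,interpolation=cv2.INTER_CUBIC))
E
```

```text
t: 16.75
eef_pos: [0.4136, 0.318, 0.0016]
tool_rot: [0.612, 0.356, 0.611, -0.355]
contact_force: [-0.4, 0.1, -0.4]
gripper_width: 0.847
t 16.75 p [0.4136 0.318  0.0016] tray [-170.1  234.4    1.6] q [-0.59  0.58 -0.23  2.06  0.26  0.53 -2.06] F [-0.4  0.1 -0.4] w 72.0
R in tray [[0.001, 0.781, 0.625], [0.0, 0.625, -0.781], [-1.0, 0.001, 0.0]]
shift mm [-0.4  0.5 -0.4]
turn units [ 0.05  0.   -0.01]
t 16.8 p [0.4136 0.3181 0.0016] tray [-170.   234.4    1.6] q [-0.59  0.58 -0.23  2.06  0.26  0.53 -2.06] F [-0.2 -0.3  0.1] w 71.8
R in tray [[0.001, 0.781, 0.625], [0.0, 0.625, -0.781], [-1.0, 0.001, 0.0]]
318 [(224, -81, -7, -67, 49), (226, -81, -12, -66, 47), (228, -56, -12, -49, 46)]
319 [(224, -66, -4, -60, 60), (226, -79, -13, -68, 46), (228, -954, -217, -630, 73)]
320 [(224, -66, -5, -63, 62), (226, -73, -12, -67, 46), (228, -55, -13, -55, 113)]
321 [(224, -62, -5, -63, 59), (226, -68, -11, -67, 48), (228, -59, -15, -61, 101)]
322 [(224, -59, -5, -65, 53), (226, -66, -12, -68, 48), (228, -60, -15, -64, 96)]
323 [(224, -58, -5, -67, 47), (226, -58, -10, -66, 46), (228, -27, -9, -46, 87)]
324 [(224, -24, 2, -48, 48), (226, -28, -4, -50, 49), (228, -22, -8, -46, 86)]
325 [(224, -20, 3, -49, 78), (226, -22, -3, -50, 61), (228, -21, -9, -49, 93)]
326 [(224, 4, 7, -37, 218), (226, 3, 2, -37, 176), (228, 4, -4, -36, 186)]
327 [(224, 3, 6, -41, 209), (226, 1, 0, -42, 213), (228, 1, -5, -41, 211)]
```

View pics/s18.png

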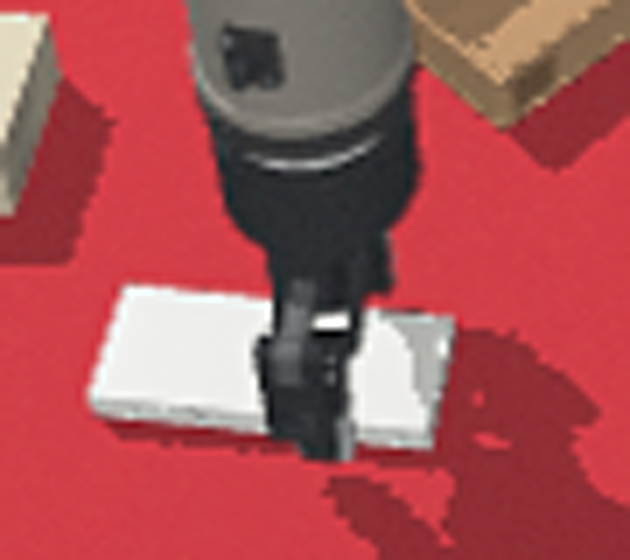

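```bash
python3 -m jog '0 0 0 0 0 0 61;0 0 0 0 0 0 61;0 0 0 0 0 0 61' 40; python3 - <<'E'
from h import *
im,d=bot.read_camera('scene');P=pts(d,cal('scene'));p,R=stat()
Q=(P-p)@R*1e3
for v in range(321,330):
    print(v,[(u,*Q[v,u].round(0).astype(int).tolist(),im[v,u].max().item()) for u in(224,226,228)])
s=im[280:340,190:250,::-1]
cv2.imwrite(f'pics/s19.png',cv2.resize(s,None,fx=10,fy=10,interpolation=cv2.INTER_NEAREST))
E
```

```text
t: 17.1
eef_pos: [0.4137, 0.318, 0.0016]
tool_rot: [0.612, 0.356, 0.611, -0.355]
contact_force: [0.2, 0.3, 1.0]
gripper_width: 0.719
t 17.15 p [0.4136 0.3181 0.0016] tray [-170.   234.4    1.6] q [-0.59  0.58 -0.23  2.06  0.26  0.53 -2.06] F [0.3 0.5 0.4] w 60.8
R in tray [[0.001, 0.781, 0.625], [0.0, 0.625, -0.781], [-1.0, 0.001, 0.0]]
321 [(224, -58, -4, -61, 48), (226, -60, -10, -62, 49), (228, -53, -13, -57, 55)]
322 [(224, -28, 2, -45, 42), (226, -54, -9, -61, 46), (228, -49, -13, -57, 59)]
323 [(224, -24, 3, -45, 48), (226, -20, -2, -42, 48), (228, -20, -7, -42, 60)]
324 [(224, -15, 4, -43, 86), (226, -18, -2, -44, 58), (228, -18, -7, -43, 62)]
325 [(224, 0, 7, -36, 204), (226, 4, 3, -33, 156), (228, 2, -4, -34, 130)]
326 [(224, -1, 6, -40, 211), (226, 1, 1, -38, 198), (228, 1, -4, -38, 146)]
327 [(224, 2, 6, -41, 209), (226, 7, 2, -38, 143), (228, -1, -5, -42, 145)]
328 [(224, 0, 5, -46, 208), (226, 1, 0, -44, 198), (228, 5, -5, -42, 143)]
329 [(224, 2, 5, -47, 209), (226, 2, -1, -47, 211), (228, 2, -6, -47, 141)]
```

View pics/s19.png

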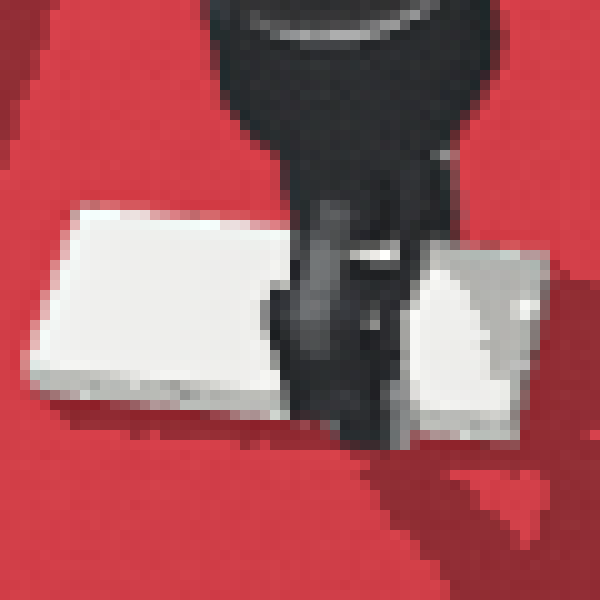

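```bash
python3 -m jog '3 0 0 0 0 0 61;3 0 0 0 0 0 61;0 0 0 0 0 0 61;0 0 0 0 0 0 61' 40; python3 - <<'E'
from h import *
im,d=bot.read_camera('scene');P=pts(d,cal('scene'));p,R=stat()
Q=(P-p)@R*1e3
for v in range(321,330):
    print(v,[(u,*Q[v,u].round(0).astype(int).tolist(),im[v,u].max().item()) for u in(224,226,228)])
E
```

```text
t: 17.55
eef_pos: [0.4135, 0.3179, -0.0046]
tool_rot: [0.612, 0.356, 0.611, -0.355]
contact_force: [-0.0, 0.4, -0.6]
gripper_width: 0.713
t 17.6 p [ 0.4136  0.318  -0.0045] tray [-170.1  234.4   -4.5] q [-0.59  0.59 -0.23  2.06  0.26  0.52 -2.07] F [ 0.3 -0.6  0.4] w 61.0
R in tray [[0.001, 0.781, 0.625], [0.0, 0.625, -0.781], [-1.0, 0.001, 0.0]]
321 [(224, -59, -3, -58, 61), (226, -71, -11, -65, 42), (228, -57, -13, -55, 54)]
322 [(224, -58, -3, -60, 52), (226, -64, -10, -63, 49), (228, -56, -13, -57, 59)]
323 [(224, -57, -3, -62, 47), (226, -55, -8, -61, 51), (228, -54, -13, -59, 47)]
324 [(224, -22, 4, -43, 53), (226, -21, -1, -42, 46), (228, -25, -7, -44, 43)]
325 [(224, -14, 5, -42, 121), (226, -17, -1, -43, 49), (228, -22, -7, -45, 51)]
326 [(224, -2, 8, -37, 204), (226, -3, 2, -37, 122), (228, -3, -4, -36, 94)]
327 [(224, -3, 6, -41, 213), (226, 0, 2, -38, 146), (228, -4, -5, -40, 150)]
328 [(224, -3, 6, -44, 208), (226, -3, 0, -43, 145), (228, -2, -5, -42, 144)]
329 [(224, -7, 4, -49, 210), (226, -4, 0, -47, 200), (228, -2, -6, -45, 143)]
```

```bash
python3 -m jog '1.5 0 0 0 0 0 61;0 0 0 0 0 0 57;0 0 0 0 0 0 50;0 0 0 0 0 0 45;0 0 0 0 0 0 45' 40;python3 -m jog '0 0 0 0 0 0 45;0 0 0 0 0 0 45;0 0 0 0 0 0 45'; python3 -m jog '-5 0 0 0 0 0 45;-10 0 0 0 0 0 45;-20 0 0 0 0 0 45;-20 0 0 0 0 0 45;0 0 0 0 0 0 45'; python3 -m jog '0 0 0 0 0 0 45;0 0 0 0 0 0 45';python3 - <<'E'
from h import *
stat()
for n in('scene','top'):
  im,d=bot.read_camera(n);np.savez(f'{n}20.npz',im=im,d=d);im=im[:,:,::-1]
  s=im[240:340,170:270] if n=='scene' else im[200:280,140:220]
  cv2.imwrite(f'pics/{n}20.png',cv2.resize(s,None,fx=6,fy=6,interpolation=cv2.INTER_CUBIC))
E
```

```text
t: 18.1
eef_pos: [0.4149, 0.3197, -0.0035]
tool_rot: [0.612, 0.357, 0.61, -0.354]
contact_force: [-3.3, -1.1, 23.6]
gripper_width: 0.629
t: 18.4
eef_pos: [0.4148, 0.3197, -0.0036]
tool_rot: [0.612, 0.357, 0.61, -0.354]
contact_force: [-3.5, -2.1, 23.3]
gripper_width: 0.623
t: 18.9
eef_pos: [0.4148, 0.319, 0.0514]
tool_rot: [0.612, 0.357, 0.61, -0.354]
contact_force: [-0.2, 0.8, -1.6]
gripper_width: 0.62
t: 19.1
eef_pos: [0.413, 0.3174, 0.0483]
tool_rot: [0.611, 0.355, 0.611, -0.356]
contact_force: [-0.1, -0.2, -0.8]
gripper_width: 0.623
t 19.1 p [0.413  0.3174 0.0483] tray [-170.5  233.6   48.3] q [-0.56  0.5  -0.27  2.05  0.22  0.62 -2.03] F [-0.1 -0.2 -0.8] w 53.0
R in tray [[0.0, 0.781, 0.625], [-0.001, 0.625, -0.781], [-1.0, -0.0, 0.001]]
```

View pics/scene20.png

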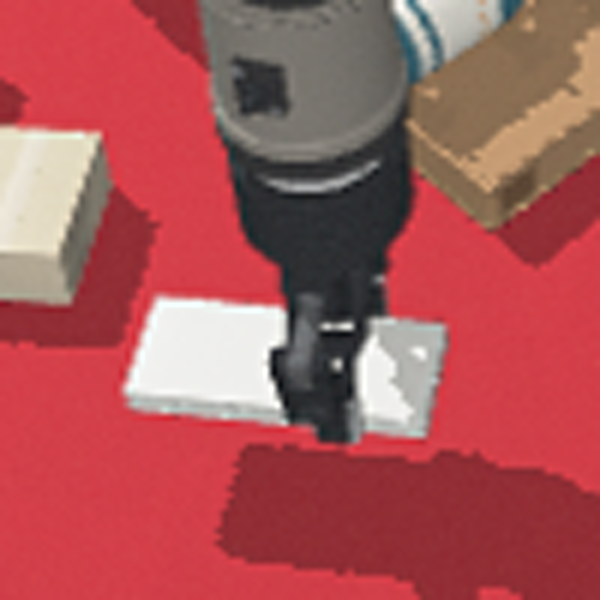

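View pics/top20.png

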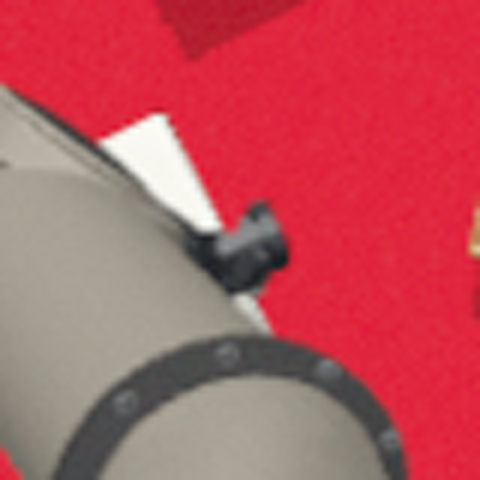

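```bash
cat > cm.py <<'E'
from h import *
import sys
def plane(tag,n='scene',lo=.05,hi=.10):
    b=np.load(f'{n}{tag}.npz');P=pts(b['d'],cal(n));im=b['im'].astype(int)
    p,R=stat()
    Q=(P-p)@R
    m=(im.min(2)>190)&(im.max(2)-im.min(2)<25)&(abs(Q[...,0])<.05)&(abs(Q[...,1])<.14)&(abs(Q[...,2])<.04)
    q=P[m]
    A=np.c_[q[:,:2]-q[:,:2].mean(0),np.ones(len(q))]
    for _ in range(3):
        k,*_r=np.linalg.lstsq(A,q[:,2],rcond=None);e=q[:,2]-A@k;g=abs(e)<.004;A,q=A[g],q[g]
    print(n,'n',len(q),'z top at mean',k[2].round(4),'slope',k[:2].round(4),'along tool y slope',(k[:2]@R[:2,1]).round(4),'along z',(k[:2]@R[:2,2]).round(4),'mean tool',(R.T@(q.mean(0)-p)).round(4))
    T=(q-p)@R
    print('tool y range',np.percentile(T[:,1],[0.5,99.5]).round(4),'z range',np.percentile(T[:,2],[.5,99.5]).round(4))
if __name__=='__main__':
    plane(sys.argv[1]);plane(sys.argv[1],'top')
E
python3 cm.py 20
```

```text
t 19.2 p [0.413  0.3175 0.0482] tray [-170.6  233.7   48.2] q [-0.56  0.5  -0.27  2.05  0.22  0.62 -2.03] F [ 0.2  0.4 -1.8] w 52.6
R in tray [[-0.0, 0.781, 0.625], [-0.001, 0.625, -0.781], [-1.0, -0.001, 0.001]]
scene n 452 z top at mean 0.0662 slope [-0.0033 -0.0026] along tool y slope -0.0041 along z 0.0007 mean tool [-0.0181  0.0493 -0.0023]
tool y range [-0.0324  0.096 ] z range [-0.0269  0.027 ]
t 19.2 p [0.413  0.3175 0.0482] tray [-170.6  233.7   48.2] q [-0.56  0.5  -0.27  2.05  0.22  0.62 -2.03] F [ 0.2  0.4 -1.8] w 52.6
R in tray [[-0.0, 0.781, 0.625], [-0.001, 0.625, -0.781], [-1.0, -0.001, 0.001]]
top n 128 z top at mean 0.0663 slope [ 0.0326 -0.0394] along tool y slope 0.0088 along z 0.0504 mean tool [-0.0182  0.069   0.0175]
tool y range [-0.0139  0.097 ] z range [-0.0015  0.0294]
```

```bash
python3 -m jog '-15 0 0 0.7 0 0 45;-20 0 0 1.2 0 0 45;-20 0 0 1.2 0 0 45;-20 0 0 1.2 0 0 45;-10 0 0 1.2 0 0 45';python3 -m jog '0 0 0 0.95 0 0 45;0 0 0 0 0 0 45;0 0 0 0 0 0 45'; cat >> h.py <<'E'
def cplace(cx,cy,zb):
    Rt=TR@np.array([[0,1,0],[0,0,-1],[-1,0,0]],float)
    togo([cx-.0295,cy,zb-.003],Rt,True)
E
python3 -c "
from h import *
cplace(-.04,-.072,.12)"
```

```text
t: 19.7
eef_pos: [0.4137, 0.3184, 0.135]
tool_rot: [0.484, 0.516, 0.484, -0.515]
contact_force: [-0.3, 0.3, -1.7]
gripper_width: 0.623
t: 20.0
eef_pos: [0.413, 0.3177, 0.1334]
tool_rot: [-0.46, -0.537, -0.459, 0.537]
contact_force: [-0.0, 0.3, -0.8]
gripper_width: 0.622
t 20.0 p [0.413  0.3177 0.1334] tray [-170.6  234.   133.4] q [-0.66  0.35 -0.14  2.    0.07  0.79 -2.57] F [-0.   0.3 -0.8] w 52.9
R in tray [[0.0, 1.0, 0.003], [-0.001, 0.003, -1.0], [-1.0, 0.0, 0.001]]
shift mm [ 16.7 100.3 306.3]
turn units [ 0.03  0.01 -0.  ]
```

```bash
python3 -m jog '0 8 25 0 0 0 45;0 14 43 0 0 0 45;0 14 45 0 0 0 45;0 14 45 0 0 0 45;0 14 45 0 0 0 45';python3 -m jog '0 14 45 0 0 0 45;0 14 40 0 0 0 45;0 6 16 0 0 0 45;0 0 0 0 0 0 45;0 0 0 0 0 0 45';  python3 - <<'E'
from h import *
cplace(-.035,-.072,.075)
for n in('scene','top'):
  im,d=bot.read_camera(n);np.savez(f'{n}21.npz',im=im,d=d);im=im[:,:,::-1]
  s=im[140:300,180:340] if n=='scene' else im[160:290,190:330]
  cv2.imwrite(f'pics/{n}21.png',cv2.resize(s,None,fx=4,fy=4,interpolation=cv2.INTER_CUBIC))
E
```

```text
t: 20.5
eef_pos: [0.4443, 0.1055, 0.1336]
tool_rot: [0.46, 0.537, 0.46, -0.537]
contact_force: [0.6, 0.3, -1.5]
gripper_width: 0.622
t: 21.0
eef_pos: [0.462, 0.0026, 0.1336]
tool_rot: [0.459, 0.538, 0.459, -0.538]
contact_force: [-0.4, -0.2, -2.4]
gripper_width: 0.614
t 21.0 p [0.462  0.0026 0.1336] tray [-72.7 -69.5 133.6] q [-0.13  0.26 -0.01  2.14  0.    0.74 -1.87] F [-0.4 -0.2 -2.4] w 52.2
R in tray [[0.0, 1.0, 0.0], [0.0, 0.0, -1.0], [-1.0, 0.0, -0.0]]
shift mm [61.6  8.2  2.5]
turn units [ 0. -0. -0.]
```

View pics/scene21.png

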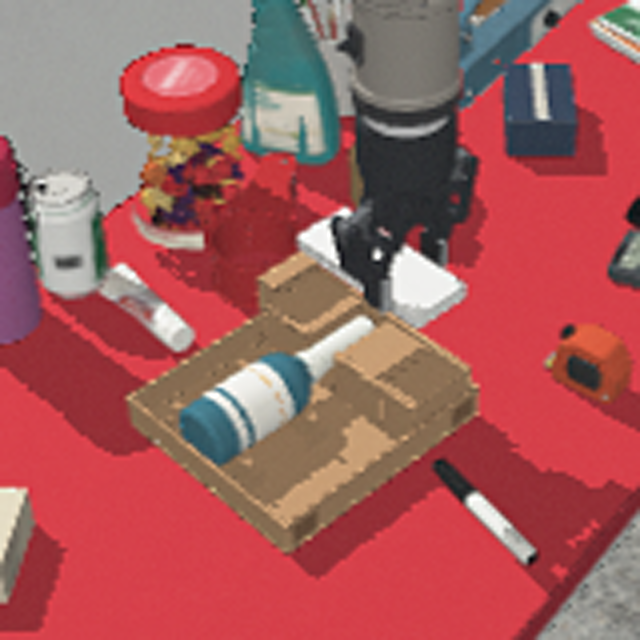

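View pics/top21.png

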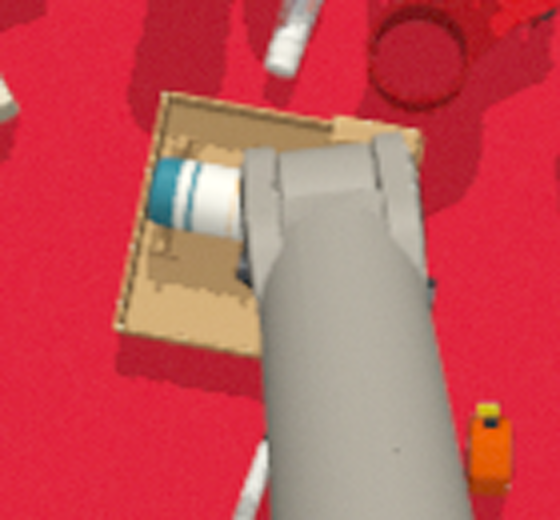

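```bash
cat > cr.py <<'E'
from h import *
import sys
def rect(tag,ztop,n='scene',th=190):
    im=np.load(f'{n}{tag}.npz')['im'];c=cal(n);u0,u1,v0,v1=(230,320,170,250)
    s=8;big=cv2.resize(im[v0:v1,u0:u1],None,fx=s,fy=s,interpolation=cv2.INTER_CUBIC).astype(int)
    m=((big.min(2)>th-60)&(big.max(2)-big.min(2)<40)).astype(np.uint8)
    m2=((big.min(2)>th)&(big.max(2)-big.min(2)<40)).astype(np.uint8)
    # keep pixels whose top-plane point lies within region
    ys,xs=np.nonzero(m2)
    W=(cast(np.c_[(xs+.5)/s-.5+u0,(ys+.5)/s-.5+v0],ztop,c)-TO)@TR
    k=(W[:,0]>-.15)&(W[:,0]<.09)&(W[:,1]>-.125)&(W[:,1]<-.02)
    mk=np.zeros_like(m2);mk[ys[k],xs[k]]=1
    nn,l,st,_=cv2.connectedComponentsWithStats(mk)
    keep=[i for i in range(1,nn) if st[i,4]>150]
    W2=[]
    for i in keep:
        yy,xx=np.nonzero(l==i);w=(cast(np.c_[(xx+.5)/s-.5+u0,(yy+.5)/s-.5+v0],ztop,c)-TO)@TR*1e3
        print('comp',st[i,:5],w.min(0).round(1)[:2],w.max(0).round(1)[:2]);W2.append(w)
    W2=np.vstack(W2);print(cv2.minAreaRect(W2[:,:2].astype(np.float32)))
rect(sys.argv[1],float(sys.argv[2]),th=int(sys.argv[3]) if len(sys.argv)>3 else 190)
E
python3 cr.py 21 .1516; python3 cr.py 21 .1516 150
```

```text
comp [273 176  29  19 321] [ 15.2 -96.8] [ 25.4 -85.6]
comp [ 198  198   80   92 3499] [-23.9 -76.6] [ 26.3 -40.8]
comp [  382   254   141   129 11313] [-112.6  -97.3] [-46.2 -42.6]
comp [349 262  13  16 165] [-41.5 -76.9] [-33.7 -68.9]
((-43.149314880371094, -69.06150817871094), (138.95437622070312, 56.00637435913086), 0.2653341293334961)
comp [268 175  37  23 435] [ 13.6 -97.4] [ 25.5 -83.3]
comp [ 195  195  131  148 5887] [-60.6 -79. ] [ 27.1 -32.5]
comp [  379   251   152   164 15523] [-122.3  -98.6] [-44.8 -33.6]
comp [347 259  17  21 268] [-42.2 -78.1] [-32.3 -68. ]
((-47.6669921875, -65.49374389648438), (149.51010131835938, 65.3244400024414), 0.6176335215568542)
```

```bash
python3 -m jog '20 4 1 0 0 0 45;25 4 1.5 0 0 0 45;17 0 0 0 0 0 45;0 0 0 0 0 0 45;0 0 0 0 0 0 45';python3 -m jog '9 0 0 0 0 0 45;5 0 0 0 0 0 45;0 0 0 0 0 0 45;0 0 0 0 0 0 45;0 0 0 0 0 0 45';   python3 - <<'E'
from h import *
cplace(-.0,-.072,.057)
for n in('scene','top'):
  im,d=bot.read_camera(n);np.savez(f'{n}22.npz',im=im,d=d);im=im[:,:,::-1]
  s=im[180:280,220:320] if n=='scene' else im[160:290,190:330]
  cv2.imwrite(f'pics/{n}22.png',cv2.resize(s,None,fx=6,fy=6,interpolation=cv2.INTER_CUBIC))
E
python3 cr.py 22 .075
```

```text
t: 21.6
eef_pos: [0.4697, -0.0003, 0.0722]
tool_rot: [0.459, 0.538, 0.46, -0.537]
contact_force: [0.1, 0.7, -0.3]
gripper_width: 0.62
t: 22.1
eef_pos: [0.4701, -0.0014, 0.0583]
tool_rot: [0.459, 0.538, 0.459, -0.537]
contact_force: [0.4, 1.0, -0.6]
gripper_width: 0.621
t 22.1 p [ 0.4701 -0.0014  0.0583] tray [-64.  -72.1  58.3] q [-0.12  0.4  -0.01  2.17  0.    0.56 -1.86] F [ 0.4  1.  -0.6] w 52.8
R in tray [[0.002, 1.0, -0.0], [0.001, -0.0, -1.0], [-1.0, 0.002, -0.001]]
shift mm [ 4.4 34.5 -0.2]
turn units [-0.   -0.   -0.02]
comp [ 197  304  112  108 4252] [ -10.5 -100.9] [ 35.7 -43.7]
comp [  373   382   137   127 10930] [-103.5 -102.2] [-37.8 -45.7]
comp [231 444  36  27 490] [-34.7 -28.6] [-17.8 -20. ]
comp [269 444  31  15 224] [-38.6 -39.4] [-26.9 -31.2]
((-33.99311828613281, -60.85095977783203), (139.3785400390625, 81.58562469482422), 0.6998668909072876)
```

View pics/scene22.png

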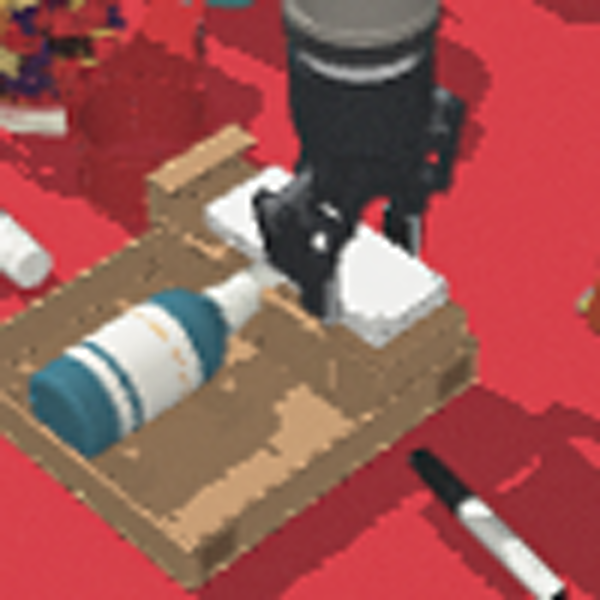

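```bash
python3 -m jog '3 0 -0.5 0 0 0 45;1 0 0 0 0 0 45;0 0 0 0 0 0 45;0 0 0 0 0 0 45'; python3 -m jog '0 8 0 0 0 0 45;0 8 0 0 0 0 45;0 0 0 0 0 0 45;0 0 0 0 0 0 45';   python3 - <<'E'
from h import *
cplace(-.0,-.072,.057)
for n in('scene','top'):
  im,d=bot.read_camera(n);np.savez(f'{n}23.npz',im=im,d=d);im=im[:,:,::-1]
  s=im[180:280,220:320] if n=='scene' else im[160:290,190:330]
  cv2.imwrite(f'pics/{n}23.png',cv2.resize(s,None,fx=6,fy=6,interpolation=cv2.INTER_CUBIC))
E
python3 cr.py 23 .0725
```

```text
t: 22.6
eef_pos: [0.4699, -0.0009, 0.054]
tool_rot: [0.459, 0.538, 0.459, -0.538]
contact_force: [0.1, -0.9, -1.5]
gripper_width: 0.619
t: 23.0
eef_pos: [0.4861, -0.0035, 0.054]
tool_rot: [0.459, 0.538, 0.459, -0.538]
contact_force: [-0.2, 0.2, -1.0]
gripper_width: 0.621
t 23.0 p [ 0.4861 -0.0035  0.054 ] tray [-47.9 -71.7  54. ] q [-0.12  0.43 -0.01  2.14  0.    0.57 -1.85] F [-0.2  0.2 -1. ] w 52.8
R in tray [[0.001, 1.0, -0.001], [0.0, -0.001, -1.0], [-1.0, 0.001, -0.0]]
shift mm [ 0.  18.4  0.3]
turn units [-0.01 -0.   -0.01]
comp [ 172  295  108  105 3762] [  5.3 -99.1] [ 49.5 -42.5]
comp [  344   369   130   130 10493] [-88.3 -99.4] [-20.9 -43.5]
comp [265 442  20  17 174] [-34.4 -37.8] [-23.  -32.4]
comp [228 444  39  30 613] [-33.8 -30.4] [-15.8 -20. ]
((-19.449722290039062, -59.673492431640625), (137.67210388183594, 79.42987823486328), 0.24286065995693207)
```

View pics/scene23.png

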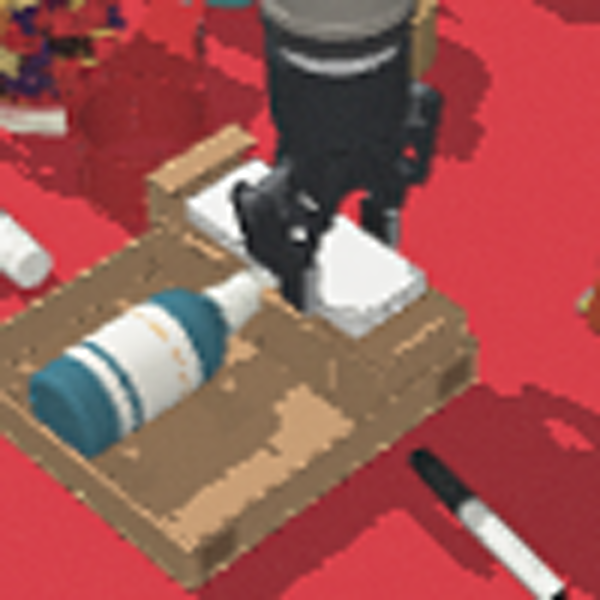

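```bash
python3 -m jog '0 8 0 0 0 0 45;0 5 0 0 0 0 45;0 0 0 0 0 0 45'; python3 -m jog '0 4 0 0 0 0 45;0 1.5 0 0 0 0 45;0 0 0 0 0 0 45;0 0 0 0 0 0 45';   python3 - <<'E'
from h import *
cplace(-.0,-.072,.051)
for n in('scene','top'):
  im,d=bot.read_camera(n);np.savez(f'{n}24.npz',im=im,d=d);im=im[:,:,::-1]
  s=im[180:280,220:320] if n=='scene' else im[160:290,190:330]
  cv2.imwrite(f'pics/{n}24.png',cv2.resize(s,None,fx=6,fy=6,interpolation=cv2.INTER_CUBIC))
E
python3 cr.py 24 .0725
```

```text
t: 23.4
eef_pos: [0.4999, -0.0055, 0.0543]
tool_rot: [0.459, 0.539, 0.458, -0.537]
contact_force: [-0.2, 0.6, -1.2]
gripper_width: 0.622
t: 23.8
eef_pos: [0.5039, -0.0063, 0.0541]
tool_rot: [0.459, 0.538, 0.459, -0.538]
contact_force: [-0.5, 1.3, -0.9]
gripper_width: 0.623
t 23.8 p [ 0.5039 -0.0063  0.0541] tray [-29.9 -71.7  54.1] q [-0.11  0.45 -0.    2.1   0.    0.59 -1.84] F [-0.5  1.3 -0.9] w 53.0
R in tray [[0.001, 1.0, -0.0], [0.0, -0.0, -1.0], [-1.0, 0.001, -0.0]]
shift mm [6.1 0.3 0.3]
turn units [-0.   -0.   -0.01]
comp [ 164  331   44   53 1193] [ 22.7 -60.8] [ 55.8 -40.6]
comp [  313   352   129   122 10274] [-70.3 -99.5] [ -3.7 -41.4]
comp [228 444  35  30 584] [-33.8 -31.1] [-15.8 -20. ]
((-12.314414978027344, -67.8354721069336), (86.27627563476562, 114.74775695800781), 69.31847381591797)
```

View pics/scene24.png

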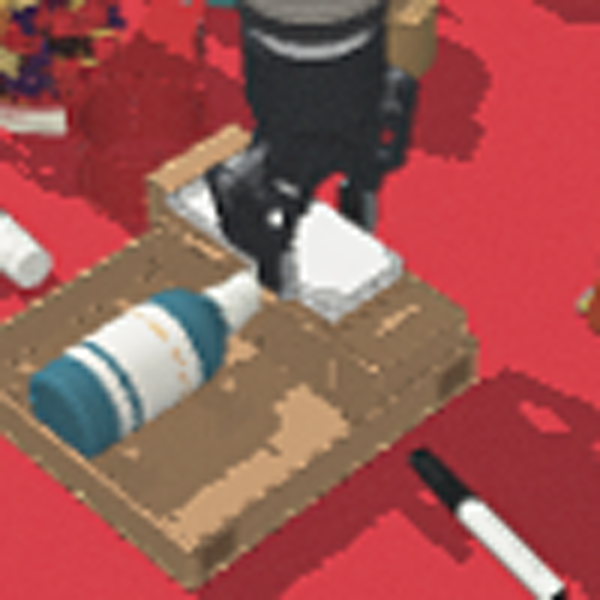

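View pics/top24.png

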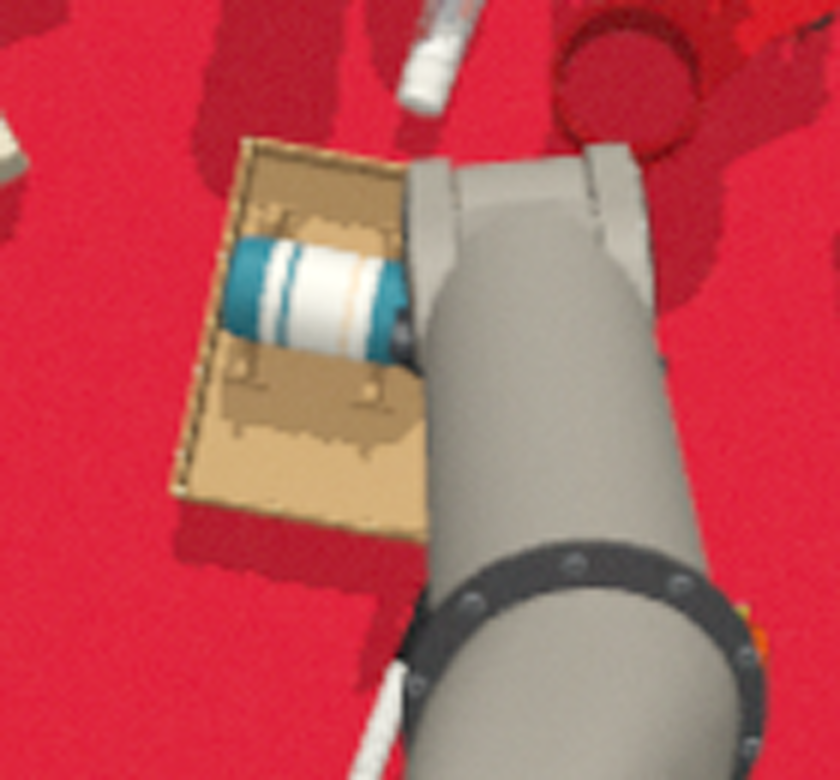

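```bash
python3 -m jog '1.5 0.4 0 0 0 0 45;0 0 0 0 0 0 45;0 0 0 0 0 0 45'; python3 -m jog '1.5 0 0 0 0 0 45;0 0 0 0 0 0 45;0 0 0 0 0 0 45';python3 -m jog '1 0 0 0 0 0 45;0 0 0 0 0 0 45;0 0 0 0 0 0 45'
```

```text
t: 24.2
eef_pos: [0.5044, -0.0064, 0.0525]
tool_rot: [0.459, 0.538, 0.459, -0.538]
contact_force: [0.1, 0.4, -1.5]
gripper_width: 0.616
t: 24.5
eef_pos: [0.5046, -0.0064, 0.0516]
tool_rot: [0.459, 0.538, 0.459, -0.538]
contact_force: [-0.8, 0.1, 4.9]
gripper_width: 0.625
t: 24.8
eef_pos: [0.5046, -0.0064, 0.0515]
tool_rot: [0.459, 0.538, 0.459, -0.538]
contact_force: [-4.6, -0.9, 16.3]
gripper_width: 0.62
```

```bash
python3 -m jog '-2 0 0 0 0 0 45;0 0 0 0 0 0 45;0 0 0 0 0 0 52;0 0 0 0 0 0 54;0 0 0 0 0 0 57' 20; python3 -m jog '0 0 0 0 0 0 59;0 0 0 0 0 0 60;0 0 0 0 0 0 60';   python3 - <<'E'
from h import *
cplace(-.0,-.072,.051)
for n in('scene','top'):
  im,d=bot.read_camera(n);np.savez(f'{n}25.npz',im=im,d=d);im=im[:,:,::-1]
  s=im[180:280,220:320] if n=='scene' else im[160:290,190:330]
  cv2.imwrite(f'pics/{n}25.png',cv2.resize(s,None,fx=6,fy=6,interpolation=cv2.INTER_CUBIC))
E
python3 cr.py 25 .065;python3 cr.py 25 .07; python3 cm.py 25
```

```text
t: 25.3
eef_pos: [0.5045, -0.0064, 0.052]
tool_rot: [0.459, 0.538, 0.459, -0.538]
contact_force: [-0.2, 0.2, 0.2]
gripper_width: 0.668
t: 25.6
eef_pos: [0.5045, -0.0064, 0.0521]
tool_rot: [0.459, 0.538, 0.459, -0.538]
contact_force: [0.5, -0.5, -0.5]
gripper_width: 0.7
t 25.6 p [ 0.5045 -0.0064  0.0521] tray [-29.3 -71.7  52.1] q [-0.11  0.46 -0.    2.1   0.    0.58 -1.84] F [ 0.5 -0.5 -0.5] w 59.5
R in tray [[0.001, 1.0, -0.0], [0.0, -0.0, -1.0], [-1.0, 0.001, -0.0]]
shift mm [ 4.1 -0.2  0.3]
turn units [-0.   -0.   -0.01]
comp [171 361  35  34 598] [ 24.3 -52.9] [ 49.3 -41.3]
comp [  308   360   141   131 11905] [-70.9 -99.4] [ -0.2 -43.2]
comp [275 368  13  15 158] [  5.4 -78. ] [ 13.1 -69.8]
comp [220 446  41  32 802] [-28.5 -34.8] [ -9.8 -20. ]
((-20.390047073364258, -60.508827209472656), (117.3634262084961, 80.08484649658203), 45.61201858520508)
comp [171 361  35  34 598] [ 20.1 -49.2] [ 44.9 -37.7]
comp [  308   360   141   131 11905] [-74.7 -95.6] [ -4.3 -39.6]
comp [275 368  13  15 158] [  1.3 -74.2] [  8.9 -66.1]
comp [226 446  35  31 567] [-32.5 -31.2] [-13.9 -20. ]
((-15.
[... 897 characters left out ...]
 um.true_divide(
cm.py:12: RuntimeWarning: Mean of empty slice.
  print(n,'n',len(q),'z top at mean',k[2].round(4),'slope',k[:2].round(4),'along tool y slope',(k[:2]@R[:2,1]).round(4),'along z',(k[:2]@R[:2,2]).round(4),'mean tool',(R.T@(q.mean(0)-p)).round(4))
Traceback (most recent call last):
  File "cm.py", line 16, in <module>
    plane(sys.argv[1]);plane(sys.argv[1],'top')
                       ~~~~~^^^^^^^^^^^^^^^^^^^
  File "cm.py", line 14, in plane
    print('tool y range',np.percentile(T[:,1],[0.5,99.5]).round(4),'z range',np.percentile(T[:,2],[.5,99.5]).round(4))
                         ~~~~~~~~~~~~~^^^^^^^^^^^^^^^^^^^
IndexError: index -1 is out of bounds for axis 0 with size 0
```

View pics/scene25.png

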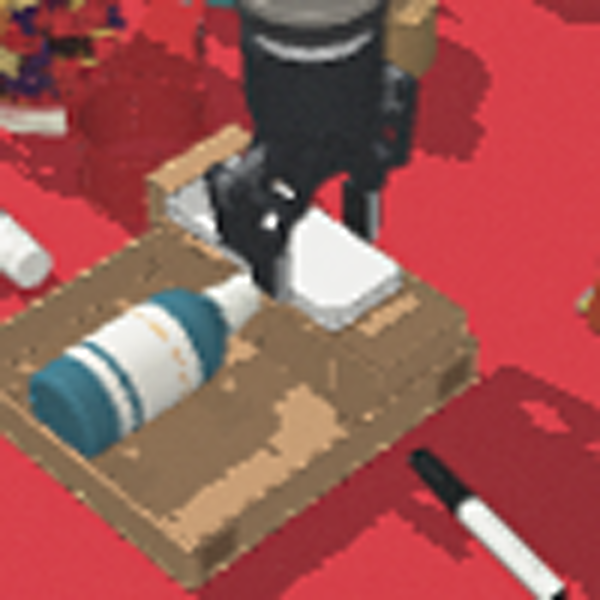

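```bash
python3 -m jog '0 0 0 0 0 0 64;0 0 0 0 0 0 66;-5 0 0 0 0 0 66;-15 0 0 0 0 0 66;-30 0 0 0 0 0 66'; python3 -m jog '-40 0 0 0 0 0 66;-40 0 0 0 0 0 66;-30 -20 0 0 0 0 66;0 -45 0 0 0 0 66;0 -20 0 0 0 0 66'; python3 -m jog '0 0 -45 0 0 0 66;0 0 -45 0 0 0 66;0 0 -45 0 0 0 66;0 0 -45 0 0 0 66;0 0 -45 0 0 0 66';   python3 - <<'E'
from h import *
p,R=stat()
for n in('scene','top'):
  im,d=bot.read_camera(n);np.savez(f'{n}26.npz',im=im,d=d);im=im[:,:,::-1]
  s=im[180:280,220:320] if n=='scene' else im[170:270,200:320]
  cv2.imwrite(f'pics/{n}26.png',cv2.resize(s,None,fx=6,fy=6,interpolation=cv2.INTER_CUBIC))
  P=(pts(d,cal(n))-TO)@TR;i=np.load(f'{n}26.npz')['im'].astype(int)
  m=(i.min(2)>170)&(abs(P[...,0])<.052)&(abs(P[...,1]+.072)<.024)&(abs(P[...,2]-.065)<.02)
  q=P[m];A=np.c_[q[:,0],q[:,1]+.072,np.ones(len(q))];k=np.linalg.lstsq(A,q[:,2],rcond=None)[0];print(n,len(q),'plane',k.round(4))
E
python3 cr.py 26 .065; python3 bm.py 26 .038
```

```text
t: 26.2
eef_pos: [0.5028, -0.0065, 0.1013]
tool_rot: [-0.458, -0.537, -0.46, 0.539]
contact_force: [1.0, 0.3, 0.1]
gripper_width: 0.776
t: 26.7
eef_pos: [0.4178, 0.0072, 0.2129]
tool_rot: [0.459, 0.538, 0.459, -0.537]
contact_force: [0.0, -0.0, -1.1]
gripper_width: 0.774
t: 27.2
eef_pos: [0.4559, 0.2308, 0.2126]
tool_rot: [0.459, 0.539, 0.458, -0.537]
contact_force: [1.4, 0.0, 1.2]
gripper_width: 0.77
t 27.2 p [0.4559 0.2308 0.2126] tray [-114.6  154.9  212.6] q [-0.43  0.24 -0.18  1.95  0.05  0.95 -2.37] F [1.4 0.  1.2] w 65.5
R in tray [[0.002, 1.0, -0.001], [0.001, -0.001, -1.0], [-1.0, 0.002, -0.001]]
scene 295 plane [-0.0063 -0.0153  0.0648]
top 498 plane [-0.0029  0.0006  0.0649]
comp [  175   315   280   185 24322] [-70.9 -99.4] [ 46.7 -41.7]
comp [219 446  47  32 933] [-28.5 -35.2] [ -9.7 -20. ]
((-12.09780502319336, -59.73991775512695), (79.4261474609375, 117.65283203125), 89.94469451904297)
scene foot x,z [-1.5 34.8] n 144 std 5.59 foot y max 95.7 [94.2 95.1]
  cap x,z at y=-60 [  -2.7   61.1  -42.  -285.3] ymin -100.4 373
top foot x,z [ 1. 35.] n 92 std 2.3 foot y max 99.8 [91.1 93.6]
  cap x,z at y=-60 [ -0.1  58.9 -29.2 -98.9] ymin -106.9 555
```

View pics/scene26.png

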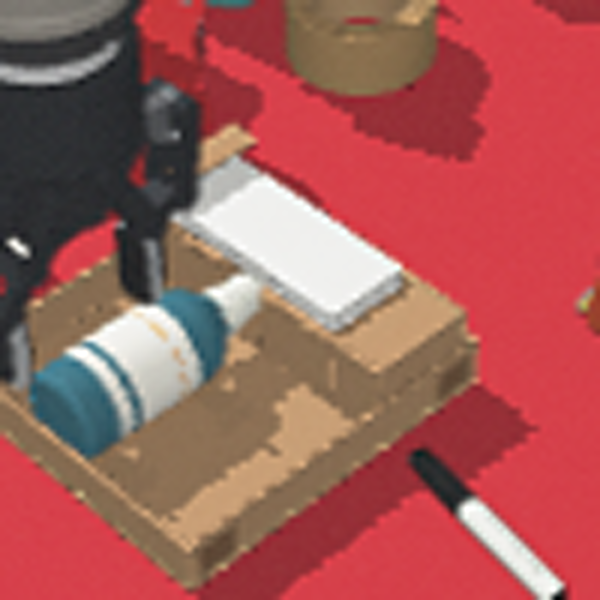

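View pics/top26.png

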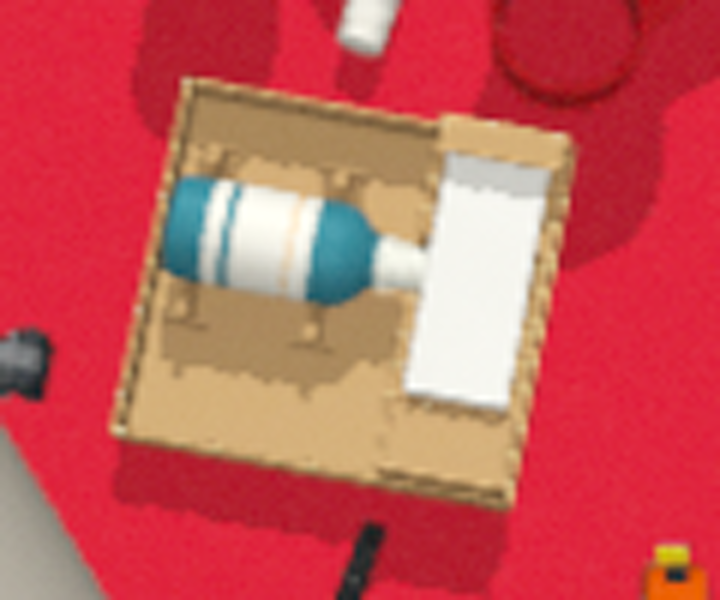

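```bash
python3 -m jog '0 0 0 0 0 0 66;0 0 0 0 0 0 66;0 0 0 0 0 0 66;0 0 0 0 0 0 66'; python3 -c "
from station import bot
print(bot.hand_in())"
```

```text
t: 27.7
eef_pos: [0.4559, 0.2279, 0.2122]
tool_rot: [0.459, 0.539, 0.458, -0.538]
contact_force: [0.7, 0.4, -0.8]
gripper_width: 0.776
the job is handed in; nothing more can be done
None
```

The bottle is in the cradle with its cap in the notch, and the carton lies in the pocket across the cap. I handed the job in at about 27.7 s of the 58 s allowed. The hand-in reports no verdict, so I don't know how it was judged.

**What I did:** I gripped the bottle by its body from the tray side with the tool tilted 25°, lifted it, turned it 90°, and lowered it into the ribs. Force then rose to about 15 N, and I let go after backing off. I gripped the carton across its width, slid it level along the deck with its far end under the flap, and lowered it. I felt contact about 5 mm above the pocket floor, probably the fingertips on the rims. I then opened the jaws and the carton dropped the rest of the way. The arm was well clear of everything at hand-in.

**Last checks:**

| Item | Top camera | Scene camera | Limit |
|---|---|---|---|
| Bottle axis sideways, tray x | +1.0 mm | −1.5 mm | ±4 mm |
| Bottle axis height, nominal 36 mm | 35.0 mm | 34.8 mm | ±4 mm |
| Carton top height, nominal 65 mm | 64.9 mm | 64.8 mm | ±2 mm |
| Carton tilt | about 0.003 rad | about 0.017 rad | 0.035 rad |

- **Carton position:** its rear end was at about x −71 mm and its y centre at about −70.5 mm. That puts it within about 2 mm of the pocket centre.
- **Disagreements:** the two cameras differ by about 2.5 mm in x and by about 0.014 rad in tilt. Both stay inside the limits.
- **Failed check:** the last camera fit of the cap was useless, because the carton covers the cap. Two earlier fits, before the carton went in, agreed that the cap lay in the notch.
- **Bystanders:** I did not measure them again at the end. They looked unmoved in the pictures where they showed.

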